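Mount a test antenna on the bench rail

ROBOT

A 6-joint arm with a two-finger parallel gripper is mounted at the origin on the work surface. World frame = base frame: x ahead of the robot, y to its left, z up, the work surface at z = 0. Lengths are in mm, angles in degrees, forces in N, time in s.
With the tool pointing down it reaches from about 275 to 975 mm from the base axis. Payload 8.4 kg.
Tool frame: the origin (TCP) lies midway between the tips of the shut fingers; the grasp point (between the pads) lies 19 mm behind it; z points along the fingers, x is the direction in which the jaws open and shut, and the axes are right-handed (so a half turn about z gives the same grasp; the last joint's range is limited). The gripper opens to 92 mm and grips with 3 to 60 N. Pads are 20 mm wide; open, the fingers measure 128 mm over their backs; the gripper's body (75 mm by 189 mm) begins 69 mm behind the grasp point.
Start: joints at [-69.007, 20.225, 93.587, -0, 66.188, -0.138], TCP at [225.309, -582.978, 214.583] pointing down, gripper open.
Joint ranges: [-150.9, 150.9], [-52.94, 120.26], [3.33, 152.33], [-74.26, 254.26], [0, 154.13], [-172.89, 172.89]. Speed limits (degrees/s): [127.2, 127.2, 159.86, 180, 180, 180].

INTERFACE

Orientations are given as a 3x3 rotation matrix whose columns are the frame's x, y, z axes.
In Python, from rig import manip, optics, finish_job gives the robot as it stands. The module is installed in compiled form; this text tells all that it offers.
- The arm moves only by the tool drive_tool, never from a script. Its argument "deltas" is a list of rows, each an object of numbers: "dx", "dy", "dz": the shift along the tool's x, y, z in mm; "wx", "wy", "wz": the turn, a rotation vector about the tool's x, y, z in rad; "claw": the finger opening in mm, from 0 to 91.9. In form: [{"dx": .., "dy": .., "dz": .., "wx": .., "wy": .., "wz": .., "claw": ..}, ...]. A call has 1 to 12 rows; each row is the pose to reach, as a shift and turn from the pose commanded when the call began, along the tool's axes at that moment; what a row does not reach only later rows make up. A row lasts 1/10 s, in which the tool goes at most 50 mm and 8.59 degrees, less where a joint would pass 70% of its speed; a pose out of reach is approached as far as the arm can. A call with a gripper value outside its range is refused whole. The fingers move at their own pace and stop on an object; "grip_force" is the grip in N (left out, the last holds). Time passes only in rows, so rows that repeat a pose let the fingers close. It gives the time, the measured TCP pose, the force and the opening at its end, in the units of the state.
- manip.state(): the state, without advancing time (a new reading comes with each control period).
- optics.capture(name): name is "scene" or "top"; returns a dict with "image" (400x640x3 uint8, red, green, blue), "z_map" (400x640 float32, mm along the optical axis (not along the pixel's ray), 0 where there is no reading), "mtx" (3x3 intrinsics, pixels), "rvec" (rotation vector, rad) and "tvec" (3), from world to camera coordinates, as OpenCV has them. Camera axes: x right, y down, z forward; pixel columns grow to the right and rows downward; lengths in mm; the calibration is good to about 2 mm. A picture is of the moment at which its call begins.
- finish_job(): hands the job in, once; it reports no verdict.
The state is a dict: "t": time; "joint_positions": joint angles; "joint_velocities": joint speeds; "joint_efforts": joint torques, N m; "eef_pos": TCP position; "tool_rot": TCP orientation; "wrist_force": force on the tool from outside, world axes, zero at the start; "moment": the same for the moment, N m; "gripper_width": finger opening in mm.
Only numpy, scipy, OpenCV 4.12 (cv2) and the standard library are available. Lean on these libraries where they do the work, as an engineer would, in place of code of your own. Each camera call takes 0.05 s, during which the arm holds its last target.

TASK

Get the bench's antenna rail ready for a measurement: pick up the loose hanger, thread it onto the rail at the rail's open end with its bored boss leading, and slide it along until it is up against the stop clamp. Then take the plain straight rod antenna, the tallest of the three in the rack, and stand it fully down in the hanger's bore, let go and leave it upright with the hanger still at the stop. Leave the other antennas and everything else on the bench where they are.

Things in the scene. Friction and masses are not known exactly. Their poses are not given: they have to be found in the camera images.
- rail: Aluminium I-section rail fixed to the bench, 300 mm long. Origin on the bench under its middle; x along it from open end (-x) to closed end (+x, shut by an end plate 83 mm high), z up. Base plate 80 mm wide, 8 mm thick; web 12 mm thick; flat head on top 40 mm wide, 8 mm thick, underside 70 and top 78 mm above the bench. The head spans x = -154 to +150 mm. A hanger can go on only at the open end.
- rail_open_end (a point): Centre of the tip of the rail head at the open end, level with the head's top (78 mm above the bench). Over its last 20 mm the head tapers from 40 to 28 mm wide, and the tip is rounded. Axes as the rail.
- stop_face (a point): Stop clamp fixed across the rail head at a place that varies: a dark steel block 20 mm along the rail, 60 mm wide, rising 30 mm above the head; it does not move. This point is the middle of the lower edge of its face towards the open end, on the head's top. Axes as the rail (x away from the open end).
- hanger: Bare steel saddle, 0.25 to 0.5 kg, 100 long (x) x 58 wide (y), standing on the bench on two cheeks. Origin mid-underside; x towards the end with the bored boss, z up. A channel right through it along x closes round the rail head: 46 wide, 14 high, 21 to 35 mm above the underside, with a 22 mm wide gap below for the web. It slides freely with its underside 43 (resting) to 49 mm above the bench.
- hanger_fin (a point): Centre of the hanger's fin, the place to grasp it: 40 long (x), 12 thick (y), 46 mm high, from 43 (top of the saddle's plate) to 89 mm above the underside. This point is 66 mm above the underside, 28 mm behind the middle. Axes as the hanger.
- hanger_nose (a point): Point on the hanger's leading end face (boss end), mid-width, level with the channel's ceiling: 35 mm above the underside, 78 mm ahead of the fin's centre. It meets stop_face when the hanger is home. Axes as the hanger.
- hanger_bore (a point): Centre of the mouth of the bore in the hanger's boss, 77 mm above the underside, 56 mm ahead of the fin's centre. Bore 23 mm wide, 28 mm deep, closed below, chamfered mouth. Boss 44 x 44 mm, 34 mm high, 28 mm ahead of the hanger's middle. Axes as the hanger.
- rack: Grey plastic antenna rack fixed to the bench, 240 long (x) x 70 wide (y) x 40 mm high, origin at the centre of its underside, z up. Three bores in its top, 23 mm wide, 28 mm deep, at x = -75, 0 and +75 mm, each with one antenna standing in it, in an order that varies.
- rod_mid (a point): Centre of the rod antenna, the one to mount: black plastic round rod, 130 mm long, 0.06 to 0.12 kg, the tallest and plainest of the three. Point 65 mm above its foot, z up along it. Spigot 20 mm across for the lowest 36 mm, with chamfered foot, then 18 mm across to the top. Hold it 80 to 115 mm above the foot to keep its top off the palm. In the rack its foot is 12 mm above the bench.
- rod: The same rod antenna; origin at the centre of its foot, z up along it.
- disc_mid (a point): Bystander, stays in the rack: black antenna 89 mm long with a flat disc 52 mm across at the top. Point half-way up.
- stub_mid (a point): Bystander, stays in the rack: black antenna 72 mm long with a thick head 30 mm across. Point half-way up.
- barrel: Bystander: steel attenuator barrel, 36 mm across, 66 mm tall. Origin under its centre.
- wrench: Bystander: flat steel wrench 150 mm long, lying along its x. Origin at its underside.
- bottle: Bystander: white bottle, 56 mm across, 140 mm tall. Origin under its centre.
- jar: Bystander: clear plastic jar, 48 mm across, 60 mm tall. Origin under its centre.
- case: Bystander: black connector case 55 (x) x 75 (y) x 30 mm. Origin under its centre.
- screwdriver: Bystander: screwdriver 170 mm long lying along its x. Origin at its underside.
- meter: Bystander: grey hand-held meter 170 (x) x 80 (y) x 34 mm lying flat. Origin under its centre.
Mind the look-alikes: they are no part of the job. Leave any brown look-alike of the hanger alone.

How it is judged (in metres and radians):
On the way, in this order (a step that is already met when the one before it is completed fails the run):
1. the hanger is on the rail with its boss end at the stop, before the rod antenna is in its bore (x of hanger_nose in the frame of stop_face between -0.006 and 0.003 m and y of hanger_nose in the frame of stop_face between -0.007 and 0.007 m and z of hanger_nose in the frame of stop_face between -0.005 and 0.008 m and angle between the x axis of rail and the x axis of hanger, either way round below 0.12 rad and distance between rod and hanger_bore above 0.05 m), for 0.2 s.
2. the rod antenna stands in the hanger's bore, hanger at the stop (x of hanger_nose in the frame of stop_face between -0.006 and 0.003 m and y of hanger_nose in the frame of stop_face between -0.007 and 0.007 m and z of hanger_nose in the frame of stop_face between -0.005 and 0.008 m and angle between the x axis of rail and the x axis of hanger, either way round below 0.12 rad and horizontal distance between rod and hanger_bore below 0.006 m and z of rod in the frame of hanger_bore below -0.023 m and angle between rod_mid's own z axis and vertical below 0.17 rad), for 0.2 s.
At the end, for the whole second after the job is handed in: Hanger resting on the rail, boss end within 6 mm of the stop; rod antenna in its bore, foot at least 23 mm deep, within 6 mm of the bore axis and 0.17 rad of upright; both released and at rest; no bystander moved over 30 mm (all of step 2 and linear speed of each of hanger, rod below 0.02 m/s); the robot touches nothing.
It fails at once if another antenna is pushed away or lifted (over 30 mm from its start) (distance of any of disc_mid, stub_mid from where it was at the start of the episode above 0.03 m).
It fails at once if the bottle, jar or barrel is pushed away or knocked over (over 30 mm) (distance of any of bottle, jar, barrel from where it was at the start of the episode above 0.03 m).
It fails at once if the wrench, screwdriver, case or meter is pushed away (over 30 mm) (distance of any of wrench, screwdriver, case, meter from where it was at the start of the episode above 0.03 m).
It also fails if it takes over 67 s, if anything falls off the work surface, if the arm or the gripper's body presses on something with over 40 N, if the wrist force passes 120 N, or if a joint passes its speed limit or range.

## Working session

There is one attempt and no reset: what is moved stays moved. The work goes in short steps, Python scripts to look and compute and a tool call to move; the robot and the scene stay as the last step left them, time stands still between calls to the robot, and variables do not carry over. Pictures are saved under pics/ and viewed, and the job is handed in when it is done.

Besides the shell and the picture viewer there is one more tool, called as name([rows], argument=value, ...), one row to a line, values as JSON. drive_tool: Moves the arm, as the interface text tells. Its arguments: {"type":"object","properties":{"deltas":{"type":"array"},"grip_force":{"type":"number"}},"required":["deltas"]}

```bash
mkdir -p pics; cat > h.py <<'E'
import numpy as np, cv2
from rig import manip, optics, finish_job
def cap(n):
    c=optics.capture(n); return c
def pts(c):
    z=c['z_map'];K=np.array(c['mtx']);R=cv2.Rodrigues(np.array(c['rvec'],float))[0];t=np.array(c['tvec'],float).ravel()
    v,u=np.mgrid[:z.shape[0],:z.shape[1]]
    P=np.stack([(u-K[0,2])/K[0,0]*z,(v-K[1,2])/K[1,1]*z,z],-1)
    W=(P-t)@R
    W[z<=0]=np.nan
    return W
def save(c,f): cv2.imwrite(f,c['image'][:,:,::-1])
E
python3 - <<'E'
from h import *
for n in('scene','top'):
    c=cap(n); save(c,f'pics/{n}0.png'); np.savez(f'{n}0.npz',**c)
    R=cv2.Rodrigues(np.array(c['rvec'],float))[0];print(n,-R.T@np.array(c['tvec']).ravel(),R.round(3).tolist(),c['mtx'])
print(manip.state())
E
```

```text
scene [958.87465481 659.5504096  663.9167288 ] [[-0.838, 0.546, -0.005], [0.334, 0.505, -0.796], [-0.433, -0.668, -0.605]] [[372.12926586   0.         320.23494708]
 [  0.         372.12926586 201.11301217]
 [  0.           0.           1.        ]]
top [ 362.28446105   28.09844619 1139.30135277] [[0.021, -1.0, 0.003], [-0.986, -0.021, -0.167], [0.167, 0.0, -0.986]] [[416.66520558   0.         317.29368617]
 [  0.         416.66520558 200.13707038]
 [  0.           0.           1.        ]]
{'t': 0.1, 'joint_positions': array([-6.90095575e+01,  2.02573774e+01,  9.36231122e+01,  6.87700351e-04,
        6.61890012e+01, -1.35902029e-01]), 'joint_velocities': array([ 0.00589717, -0.02375045, -0.1559406 , -0.01681364,  0.04388208,
       -0.0360492 ]), 'joint_efforts': array([ 6.96673287e-04, -5.94902408e+01, -3.34925795e+01,  7.00147357e-02,
        1.85367814e-02, -2.00972516e-05]), 'eef_pos': array([ 225.13029763, -582.57853696,  213.96392778]), 'tool_rot': array([[ 3.60420958e-01, -9.32789662e-01, -4.24203226e-04],
       [-9.32788970e-01, -3.60421207e-01,  1.13629341e-03],
       [-1.21281458e-03, -1.38518692e-05, -9.99999264e-01]]), 'wrist_force': array([ 0.32995749, -0.28853799, -0.33355098]), 'moment': array([ 0.00870869, -0.00582328,  0.0481178 ]), 'gripper_width': 91.88438578715754}
```

View pics/scene0.png

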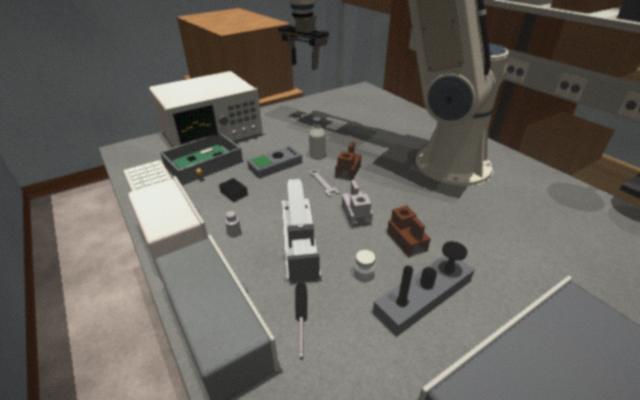

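View pics/top0.png

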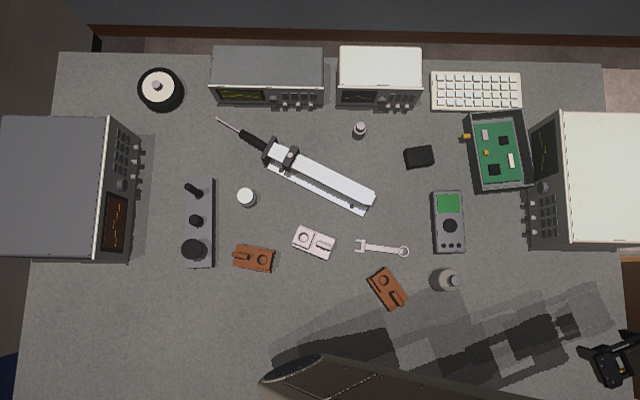

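```bash
python3 - <<'E'
from h import *
a=dict(np.load('top0.npz'));im=a['image'][:,:,::-1]
cv2.imwrite('pics/topz.png',cv2.resize(im[110:290,170:400],None,fx=3.4,fy=3.3,interpolation=cv2.INTER_CUBIC))
b=dict(np.load('scene0.npz'));im=b['image'][:,:,::-1]
cv2.imwrite('pics/scz.png',cv2.resize(im[140:340,260:480],None,fx=3,fy=3,interpolation=cv2.INTER_CUBIC))
W=pts(a);np.set_printoptions(linewidth=200,suppress=True)
for n,(u,v) in dict(rod=(191,186),stub=(196,219),disc=(194,248),hboss=(303,238),hfin=(322,244),railopen=(370,205),clamp=(290,157)).items():
    print(n,W[v,u].round(1))
E
```

```text
rod [560.2 337.7 140.4]
stub [485.9 336.1  84.6]
disc [411.6 330.8 102.4]
hboss [446.3  63.8  46.8]
hfin [429.   14.3  89.2]
railopen [ 532.6 -107.7   78.2]
clamp [645.8 100.1 114.3]
```

View pics/topz.png

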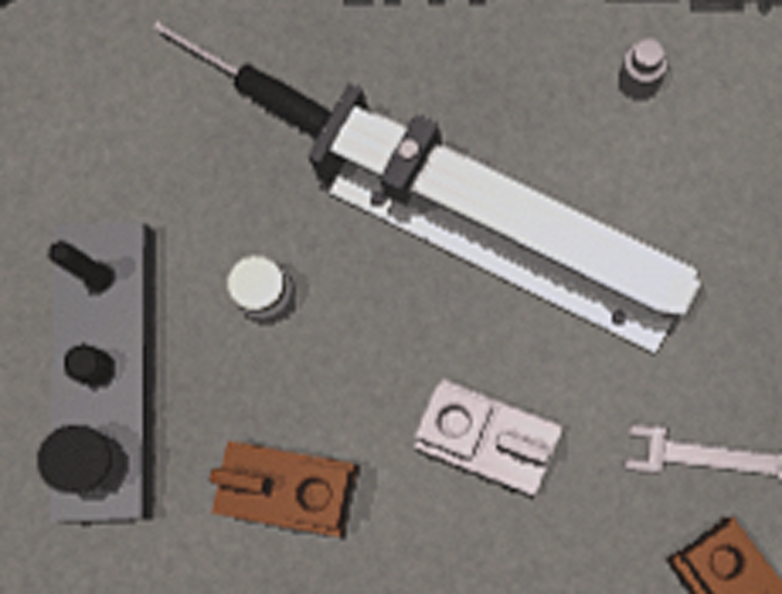

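View pics/scz.png

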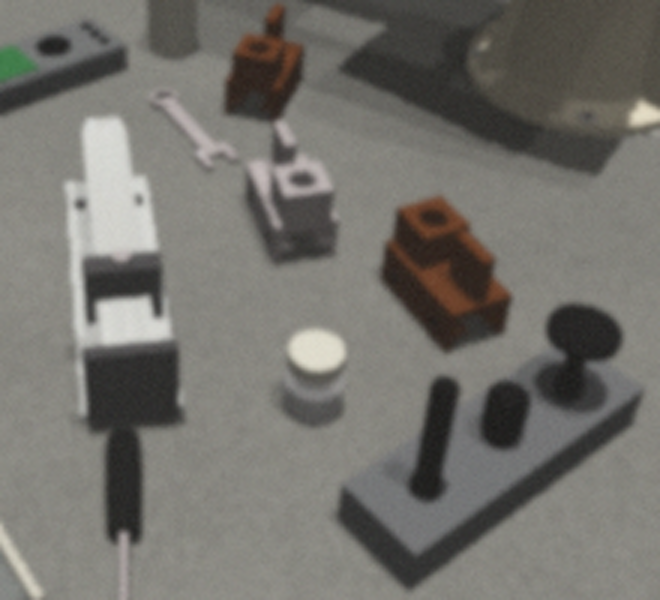

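```bash
cat > meas.py <<'E'
from h import *
np.set_printoptions(linewidth=200,suppress=True)
def rect(p):
    r=cv2.minAreaRect(p[:,:2].astype(np.float32)); b=cv2.boxPoints(r); return r
def seg(W,z0,z1,x0,x1,y0,y1):
    m=(W[...,2]>z0)&(W[...,2]<z1)&(W[...,0]>x0)&(W[...,0]<x1)&(W[...,1]>y0)&(W[...,1]<y1)
    return W[m]
def run(n,c):
    W=pts(c); print('==',n)
    p=seg(W,74,82,490,720,-150,165); print('railhead',len(p),rect(p),p[:,2].mean())
    p=seg(W,100,118,560,720,0,165); print('clamp',len(p),rect(p),p.mean(0))
    p=seg(W,85,94,380,500,-30,110); print('fin',len(p),rect(p),p.mean(0))
    p=seg(W,72,81,380,500,20,110); print('boss',len(p),rect(p),p.mean(0))
    p=seg(W,39,47,380,500,-50,110); print('plate',len(p),rect(p),p.mean(0))
    p=seg(W,136,146,540,580,310,360); print('rodtop',len(p),p.mean(0),rect(p))
    p=seg(W,60,135,540,580,310,360); print('rodside',len(p),p.mean(0))
    p=seg(W,36,44,350,620,280,400); print('rack',len(p),rect(p),p.mean(0))
E
python3 - <<'E'
from meas import *
for n in('top','scene'): run(n,dict(np.load(n+'0.npz')))
E
```

```text
== top
railhead 1547 ((610.0569458007812, 26.69158935546875), (316.5762023925781, 61.9930419921875), 60.755836486816406) 78.51164450929261
clamp 190 ((650.4271850585938, 100.54490661621094), (20.487895965576172, 59.301727294921875), 64.74948120117188) [649.2666448  100.57991944 109.03593056]
fin 75 ((433.23028564453125, 33.531593322753906), (88.40129852294922, 12.952320098876953), 72.26687622070312) [426.00157263  11.19383538  89.15428816]
boss 232 ((442.0101318359375, 52.58436584472656), (65.44622802734375, 43.8792610168457), 69.11467742919922) [445.3890579   61.85514414  77.24243003]
plate 441 ((435.7742919921875, 36.088134765625), (98.96878051757812, 58.06245803833008), 69.11613464355469) [429.74782824  25.50848165  43.56598074]
rodtop 41 [558.27895276 344.51825428 141.74773512] ((558.5755615234375, 344.8260803222656), (15.30173397064209, 15.846589088439941), 52.03921127319336)
rodside 66 [555.19756794 340.50061893  99.18285848]
rack 1697 ((484.3197021484375, 342.0653076171875), (240.64585876464844, 72.2515869140625), 3.6463868618011475) [487.05573934 337.57131472  40.57564973]
==
[... 398 characters left out ...]
) [428.55838825  12.80924233  87.65651547]
boss 177 ((443.20916748046875, 54.178829193115234), (67.5082778930664, 44.339195251464844), 69.2184829711914) [446.80192118  61.66432515  75.77622613]
plate 178 ((436.7933349609375, 36.0679817199707), (106.19564056396484, 59.4688835144043), 69.1548080444336) [450.5112861   37.55287138  42.53880323]
rodtop 54 [561.89255169 347.60759193 139.88955634] ((561.495361328125, 347.6546936035156), (13.470141410827637, 15.154867172241211), 53.00105285644531)
rodside 246 [564.6166899  350.13863922  98.58201942]
rack 2323 ((484.4912414550781, 342.0618896484375), (242.18174743652344, 71.40522766113281), 3.2771315574645996) [500.19882025 348.45786017  39.19198701]
```

```bash
python3 - <<'E'
from meas import *
for n in('top','scene'):
    c=dict(np.load(n+'0.npz'));W=pts(c)
    p=seg(W,72,84,490,720,-150,165)[:,:2]
    th=np.deg2rad(60.6)
    for it in range(3):
        ex=np.array([np.cos(th),np.sin(th)]);ey=np.array([-ex[1],ex[0]])
        s=(p-[610,27])@ex;d=(p-[610,27])@ey
        S=[];L=[];H=[]
        for a in np.arange(-125,70,5):
            q=d[(s>=a)&(s<a+5)]
            if len(q)>5:S.append(a+2.5);L.append(q.min());H.append(q.max())
        S=np.array(S);k1=np.polyfit(S,L,1);k2=np.polyfit(S,H,1)
        th+=(k1[0]+k2[0])/2
        print(n,np.rad2deg(th),k1,k2)
    ex=np.array([np.cos(th),np.sin(th)]);ey=np.array([-ex[1],ex[0]])
    s=(p-[610,27])@ex;d=(p-[610,27])@ey
    print('tip s',np.sort(s)[:6],'max',np.sort(s)[-4:],'d mid',(np.percentile(d[s<60],1)+np.percentile(d[s<60],99))/2, 'ends',np.array(L)[::6],np.array(H)[::6])
    q=seg(W,84,125,560,720,0,165); qs=(q[:,:2]-[610,27])@ex; qd=(q[:,:2]-[610,27])@ey
    print('clamp pts',np.percentile(qs,[0,2,5,10,50,90,95,98,100]),np.percentile(qd,[0,5,50,95,100]))
    t=(q[:,2]>104)&(q[:,2]<111);print('clamptop s',np.percentile(qs[t],[0,5,50,95,100]),np.percentile(qd[t],[0,5,50,95,100]))
    band=(abs(d)<10)&(s>40);print('head near clamp',np.sort(s[band])[::15].round(1))
E
```

```text
top 63.942671062263244 [  0.06150673 -23.32832336] [ 0.0551745  15.41001705]
top 63.88428646292485 [  0.00162953 -23.38381957] [-0.00366754 15.42559908]
top 63.88449542376737 [  0.0026544  -23.38360887] [-0.0026471  15.42527376]
tip s [-158.67292462 -158.47178307 -158.46141036 -157.42469757 -157.39228766 -157.30019288] max [155.84316252 156.22072197 156.23801279 157.17459657] d mid -3.973600214171391 ends [-23.60353459 -23.83524162 -23.4593517  -24.58083358 -23.84338652 -23.71023002 -23.18174532] [15.38856211 16.06946528 14.13040409 16.30864771 15.59307459 15.08047533 15.12118111]
clamp pts [ 50.70714846  74.01379901  74.19858055  74.43880702  83.72032772 147.04370029 149.76099519 153.84212731 155.28023352] [-37.33212577 -30.49723044  -3.09851143  25.06664295  25.8435479 ]
clamptop s [74.0136444  74.49825652 83.43079132 93.31303889 94.31618382] [-33.64677986 -31.19737724  -3.78776621  23.66657859  25.8435479 ]
head near clamp [ 40.2  45.2  50.9  56.1  61.8  67.8  73.  102.6 107.8 113.6 118.1 123.2 129.2 134.9 139.8 144.9]
scene 63.896441039656764 [  0.05468883 -23.64548886] [ 0.06037
[... 232 characters left out ...]
477 -152.77230268 -152.68212099] max [158.24000173 158.45556614 158.70688616 159.12118119] d mid -4.966957033416026 ends [-20.6058092  -25.02794637 -24.07586852 -22.93423972 -24.91987703 -24.06161967] [12.23639563 12.60082519 13.05726677 12.98721028 10.22400305 14.96010581]
clamp pts [ 73.36912471  76.61733179  78.51615338  80.98285339  93.240367    95.3562937   95.6985302   96.22015202 157.50008371] [-34.89195818 -31.71151807  -5.39811028  20.89792889  24.57835272]
clamptop s [73.36912471 76.74719083 88.21109117 94.78558412 96.14251008] [-34.89195818 -31.62574794  -5.87287889  22.03812657  24.57835272]
head near clamp [ 40.8  94.2  98.1 103.8 109.9 116.  120.  126.2 130.9 136.2 143.3 151.9]
```

```bash
cat >> h.py <<'E'
def Rt(a):
    a=np.deg2rad(a);x=np.array([np.cos(a),np.sin(a),0]);z=np.array([0,0,-1.]);return np.stack([x,np.cross(z,x),z],1)
def plan(pos,yaw,s=None):
    s=s or manip.state();R=s['tool_rot'];d=R.T@(np.array(pos)-s['eef_pos']);w=cv2.Rodrigues(R.T@Rt(yaw))[0].ravel()
    print('plan d',d.round(1),'w',w.round(4));return d,w
def st():
    s=manip.state();R=s['tool_rot'];print('t',round(s['t'],2),'tcp',s['eef_pos'].round(2),'yaw',np.rad2deg(np.arctan2(R[1,0],R[0,0])).round(2),'F',s['wrist_force'].round(1),'M',s['moment'].round(2),'grip',round(s['gripper_width'],2),'q',s['joint_positions'].round(1))
E
python3 -c "
from h import *
st();plan([426.5,10.2,160],-20.9)"
```

```text
t 0.1 tcp [ 225.13 -582.58  213.96] yaw -68.87 F [ 0.3 -0.3 -0.3] M [ 0.01 -0.01  0.05] grip 91.88 q [-69.   20.3  93.6   0.   66.2  -0.1]
plan d [-480.3 -401.5   54.6] w [-5.000e-04  1.100e-03 -8.373e-01]
```

drive_tool([
  {"dx":-480.3,"dy":-401.5,"dz":14,"wz":-0.837,"claw":44},
  {"dx":-480.3,"dy":-401.5,"dz":14,"wz":-0.837,"claw":44},
  {"dx":-480.3,"dy":-401.5,"dz":14,"wz":-0.837,"claw":44},
  {"dx":-480.3,"dy":-401.5,"dz":14,"wz":-0.837,"claw":44},
  {"dx":-480.3,"dy":-401.5,"dz":14,"wz":-0.837,"claw":44},
  {"dx":-480.3,"dy":-401.5,"dz":14,"wz":-0.837,"claw":44},
  {"dx":-480.3,"dy":-401.5,"dz":14,"wz":-0.837,"claw":44},
  {"dx":-480.3,"dy":-401.5,"dz":14,"wz":-0.837,"claw":44},
  {"dx":-480.3,"dy":-401.5,"dz":14,"wz":-0.837,"claw":44},
  {"dx":-480.3,"dy":-401.5,"dz":14,"wz":-0.837,"claw":44},
  {"dx":-480.3,"dy":-401.5,"dz":14,"wz":-0.837,"claw":44},
  {"dx":-480.3,"dy":-401.5,"dz":14,"wz":-0.837,"claw":44},
])

```text
$.deltas[0]: bad value
```

```bash
python3 -c "
from h import *
st();plan([426.5,10.2,49],-20.9)"
```

```text
t 0.1 tcp [ 225.13 -582.58  213.96] yaw -68.87 F [ 0.3 -0.3 -0.3] M [ 0.01 -0.01  0.05] grip 91.88 q [-69.   20.3  93.6   0.   66.2  -0.1]
plan d [-480.2 -401.5  165.6] w [-5.000e-04  1.100e-03 -8.373e-01]
```

drive_tool([
  {"dx":-160,"dy":-134,"dz":5,"wx":0,"wy":0,"wz":-0.28,"claw":44},
])

```text
t: 0.2
eef_pos: [240.8, -538.9, 213.0]
tool_rot: [[0.494, -0.869, 0.0], [-0.869, -0.494, -0.002], [0.002, 0.001, -1.0]]
wrist_force: [1.7, -0.8, 1.5]
gripper_width: 86.3
```

```bash
python3 -c "
from h import *
st();plan([426.5,10.2,200],-20.9)"
```

```text
t 0.2 tcp [ 240.76 -538.92  212.98] yaw -60.37 F [ 1.7 -0.8  1.5] M [-0.05 -0.06 -0.  ] grip 86.26 q [-66.   17.2  98.2  -0.1  64.5  -5.6]
plan d [-385.5 -432.9   11.6] w [ 0.0019 -0.0017 -0.6889]
```

drive_tool([
  {"dx":-385.5,"dy":-432.9,"dz":11,"wx":0.002,"wy":-0.002,"wz":-0.689,"claw":44},
  {"dx":-385.5,"dy":-432.9,"dz":11,"wx":0.002,"wy":-0.002,"wz":-0.689,"claw":44},
  {"dx":-385.5,"dy":-432.9,"dz":11,"wx":0.002,"wy":-0.002,"wz":-0.689,"claw":44},
  {"dx":-385.5,"dy":-432.9,"dz":11,"wx":0.002,"wy":-0.002,"wz":-0.689,"claw":44},
  {"dx":-385.5,"dy":-432.9,"dz":11,"wx":0.002,"wy":-0.002,"wz":-0.689,"claw":44},
  {"dx":-385.5,"dy":-432.9,"dz":11,"wx":0.002,"wy":-0.002,"wz":-0.689,"claw":44},
  {"dx":-385.5,"dy":-432.9,"dz":11,"wx":0.002,"wy":-0.002,"wz":-0.689,"claw":44},
  {"dx":-385.5,"dy":-432.9,"dz":11,"wx":0.002,"wy":-0.002,"wz":-0.689,"claw":44},
  {"dx":-385.5,"dy":-432.9,"dz":11,"wx":0.002,"wy":-0.002,"wz":-0.689,"claw":44},
  {"dx":-385.5,"dy":-432.9,"dz":11,"wx":0.002,"wy":-0.002,"wz":-0.689,"claw":44},
  {"dx":-385.5,"dy":-432.9,"dz":11,"wx":0.002,"wy":-0.002,"wz":-0.689,"claw":44},
  {"dx":-385.5,"dy":-432.9,"dz":11,"wx":0.002,"wy":-0.002,"wz":-0.689,"claw":44},
])

```text
t: 1.4
eef_pos: [426.7, 16.7, 202.4]
tool_rot: [[0.935, -0.354, 0.0], [-0.354, -0.935, 0.003], [-0.001, -0.003, -1.0]]
wrist_force: [-0.3, -0.4, 0.6]
gripper_width: 44.0
```

```bash
python3 -c "
from h import *
st();plan([426.5,10.2,49],-20.9)"
```

```text
t 1.4 tcp [426.66  16.74 202.37] yaw -20.7 F [-0.3 -0.4  0.6] M [-0.06 -0.14  0.02] grip 43.97 q [  1.9   3.  117.3   0.2  59.7  22.5]
plan d [  2.3   6.7 153.3] w [-0.0031  0.0011  0.0034]
```

drive_tool([
  {"dx":2.3,"dy":6.7,"dz":60,"wx":0,"wy":0,"wz":0,"claw":44},
  {"dx":2.3,"dy":6.7,"dz":80,"wx":0,"wy":0,"wz":0,"claw":44},
  {"dx":2.3,"dy":6.7,"dz":80,"wx":0,"wy":0,"wz":0,"claw":44},
  {"dx":2.3,"dy":6.7,"dz":80,"wx":0,"wy":0,"wz":0,"claw":44},
  {"dx":2.3,"dy":6.7,"dz":80,"wx":0,"wy":0,"wz":0,"claw":44},
])

```text
t: 1.9
eef_pos: [427.1, 6.8, 123.8]
tool_rot: [[0.935, -0.356, 0.002], [-0.356, -0.935, 0.003], [0.001, -0.003, -1.0]]
wrist_force: [0.1, -0.2, 0.1]
gripper_width: 43.7
```

```bash
python3 -c "
from h import *
st();plan([426.5,10.2,49],-20.9)
c=cap('scene');save(c,'pics/s1.png');im=c['image'][140:340,260:480,::-1]
cv2.imwrite('pics/s1z.png',cv2.resize(im,None,fx=3,fy=3))"
```

```text
t 1.9 tcp [427.11   6.76 123.84] yaw -20.82 F [ 0.1 -0.2  0.1] M [-0.01 -0.08  0.03] grip 43.72 q [  0.6   9.6 121.8   0.2  48.5  21.3]
plan d [-1.9 -2.7 74.8] w [-0.0033 -0.0008  0.0013]
```

View pics/s1z.png

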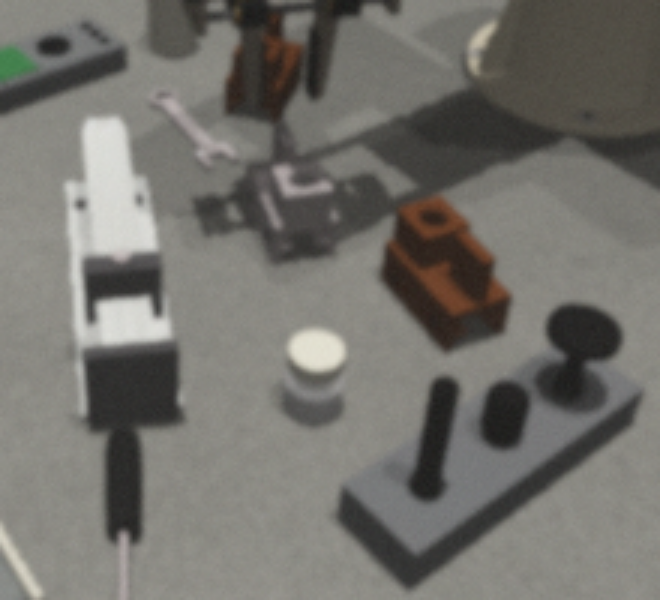

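The open fingers straddle the hanger's fin (fin near (285,130) in the zoom); descending and gripping.

drive_tool([
  {"dx":-1.9,"dy":-2.7,"dz":40,"wx":-0.003,"wy":-0.001,"wz":0,"claw":44},
  {"dx":-1.9,"dy":-2.7,"dz":65,"wx":-0.003,"wy":-0.001,"wz":0,"claw":44},
  {"dx":-1.9,"dy":-2.7,"dz":75,"wx":-0.003,"wy":-0.001,"wz":0,"claw":44},
  {"dx":-1.9,"dy":-2.7,"dz":75,"wx":-0.003,"wy":-0.001,"wz":0,"claw":44},
  {"dx":-1.9,"dy":-2.7,"dz":75,"wx":-0.003,"wy":-0.001,"wz":0,"claw":44},
  {"dx":-1.9,"dy":-2.7,"dz":75,"wx":-0.003,"wy":-0.001,"wz":0,"claw":10},
  {"dx":-1.9,"dy":-2.7,"dz":75,"wx":-0.003,"wy":-0.001,"wz":0,"claw":5},
  {"dx":-1.9,"dy":-2.7,"dz":75,"wx":-0.003,"wy":-0.001,"wz":0,"claw":5},
  {"dx":-1.9,"dy":-2.7,"dz":75,"wx":-0.003,"wy":-0.001,"wz":0,"claw":5},
  {"dx":-1.9,"dy":-2.7,"dz":75,"wx":-0.003,"wy":-0.001,"wz":0,"claw":5},
  {"dx":-1.9,"dy":-2.7,"dz":75,"wx":-0.003,"wy":-0.001,"wz":0,"claw":5},
], grip_force=55)

```text
t: 3.05
eef_pos: [425.6, 10.3, 47.7]
tool_rot: [[0.935, -0.355, -0.001], [-0.355, -0.935, 0.0], [-0.001, 0.0, -1.0]]
wrist_force: [-0.6, -0.8, 5.8]
gripper_width: 11.6
```

```bash
python3 -c "
from h import *
st()"
```

```text
t 3.05 tcp [425.55  10.27  47.72] yaw -20.79 F [-0.6 -0.8  5.8] M [-0.2  -0.14  0.03] grip 11.57 q [  1.2  17.7 124.9   0.   37.5  21.9]
```

drive_tool([
  {"dx":0,"dy":0,"dz":-30,"wx":0,"wy":0,"wz":0,"claw":5},
  {"dx":0,"dy":0,"dz":-60,"wx":0,"wy":0,"wz":0,"claw":5},
  {"dx":0,"dy":0,"dz":-90,"wx":0,"wy":0,"wz":0,"claw":5},
  {"dx":0,"dy":0,"dz":-110,"wx":0,"wy":0,"wz":0,"claw":5},
  {"dx":0,"dy":0,"dz":-110,"wx":0,"wy":0,"wz":0,"claw":5},
  {"dx":0,"dy":0,"dz":-110,"wx":0,"wy":0,"wz":0,"claw":5},
])

```text
t: 3.65
eef_pos: [424.9, 10.3, 156.7]
tool_rot: [[0.935, -0.355, -0.003], [-0.355, -0.935, 0.0], [-0.003, 0.001, -1.0]]
wrist_force: [-0.5, -0.2, -3.6]
gripper_width: 11.8
```

```bash
python3 -c "
from h import *
st();plan([498.9,-209.2,158],-26.1)"
```

```text
t 3.65 tcp [424.89  10.27 156.71] yaw -20.79 F [-0.5 -0.2 -3.6] M [-0.13  0.01  0.06] grip 11.82 q [  1.2   6.5 120.2   0.   53.5  21.9]
plan d [147.1 178.9  -1.5] w [0.0008 0.0025 0.0926]
```

drive_tool([
  {"dx":25,"dy":30,"dz":0,"wx":0,"wy":0,"wz":0.02,"claw":5},
  {"dx":50,"dy":60,"dz":0,"wx":0,"wy":0.001,"wz":0.04,"claw":5},
  {"dx":75,"dy":90,"dz":0,"wx":0,"wy":0.002,"wz":0.06,"claw":5},
  {"dx":100,"dy":120,"dz":0,"wx":0,"wy":0.002,"wz":0.08,"claw":5},
  {"dx":125,"dy":150,"dz":0,"wx":0,"wy":0.002,"wz":0.0926,"claw":5},
  {"dx":140,"dy":170,"dz":0,"wx":0,"wy":0.002,"wz":0.0926,"claw":5},
  {"dx":147.1,"dy":178.9,"dz":0,"wx":0.001,"wy":0.002,"wz":0.0926,"claw":5},
  {"dx":147.1,"dy":178.9,"dz":0,"wx":0.001,"wy":0.002,"wz":0.0926,"claw":5},
  {"dx":147.1,"dy":178.9,"dz":0,"wx":0.001,"wy":0.002,"wz":0.0926,"claw":5},
  {"dx":147.1,"dy":178.9,"dz":0,"wx":0.001,"wy":0.002,"wz":0.0926,"claw":5},
])

```text
t: 4.65
eef_pos: [498.7, -207.9, 156.6]
tool_rot: [[0.898, -0.439, -0.001], [-0.439, -0.898, 0.001], [-0.002, -0.001, -1.0]]
wrist_force: [0.2, 0.5, -3.4]
gripper_width: 11.5
```

```bash
python3 -c "
from h import *
st();plan([498.9,-209.2,100],-26.1)
c=cap('scene');np.savez('s2.npz',**c);save(c,'pics/s2.png')
c=cap('top');np.savez('t2.npz',**c);save(c,'pics/t2.png')
"
```

```text
t 4.65 tcp [ 498.67 -207.87  156.59] yaw -26.06 F [ 0.2  0.5 -3.4] M [-0.11  0.02  0.01] grip 11.55 q [-22.8  16.5 107.1   0.   56.4   3.2]
plan d [ 0.9  1.1 56.6] w [-0.0006  0.0017  0.0008]
```

View pics/s2.png

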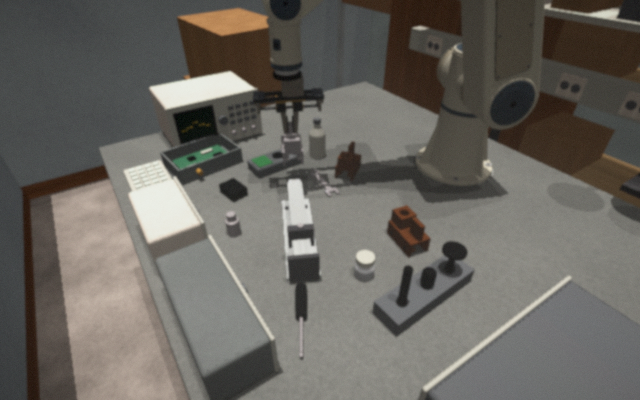

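View pics/t2.png

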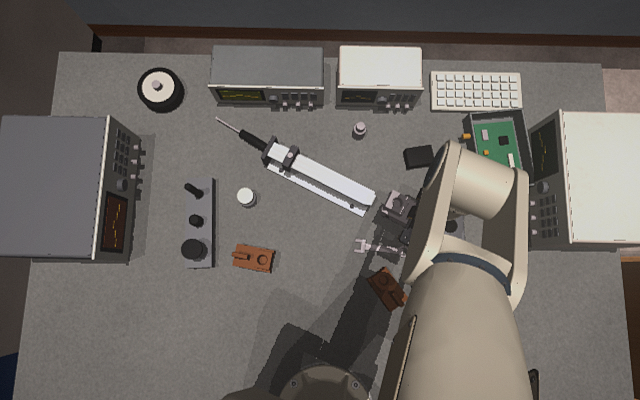

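```bash
python3 - <<'E'
from meas import *
ex=np.array([np.cos(np.deg2rad(63.88)),np.sin(np.deg2rad(63.88))]);ey=np.array([-ex[1],ex[0]])
uz=156.6-47.7
for n in('t2','s2'):
    W=pts(dict(np.load(n+'.npz')))
    for lab,z in(('boss',77),('plate',43)):
        p=seg(W,uz+z-5,uz+z+5,440,620,-300,-80)
        s=(p[:,:2]-[610,27])@ex;d=(p[:,:2]-[610,27])@ey
        print(n,lab,len(p),rect(p),p[:,2].mean(),'s',np.percentile(s,[0,3,97,100]),'d',np.percentile(d,[0,3,97,100]))
    p=seg(W,uz-5,uz+85,440,620,-300,-80)
    s=(p[:,:2]-[610,27])@ex;d=(p[:,:2]-[610,27])@ey
    k=(abs(d+4)<35)
    print(' all',len(p),s[k].max(),np.percentile(p[k,2],[0,50,100]))
    f=k&(s>s[k].max()-6);print('front',f.sum(),s[f].mean(),np.percentile(d[f],[0,5,95,100]),np.percentile(p[f,2],[0,5,95,100]))
E
```

```text
t2 boss 288 ((522.5245971679688, -157.2861328125), (43.996726989746094, 44.935333251953125), 64.66815185546875) 186.4213157094361 s [-225.72841882 -224.5916127  -182.79222549 -181.99389704] d [-25.33428403 -23.8760749   18.7157475   20.02398371]
t2 plate 231 ((517.3369140625, -166.86331176757812), (66.66004943847656, 57.979888916015625), 64.67292022705078) 152.70497578840977 s [-248.58428893 -247.09887983 -181.98059929 -181.70468466] d [-31.42713786 -29.83787541  26.08700253  26.74672436]
 all 751 -181.68556243774523 [109.18591188 160.08673626 191.76465722]
front 110 -183.787902338957 [-30.35061918 -24.33479885  25.61892966  26.26272997] [111.95137203 121.26834133 189.31899027 191.27281444]
s2 boss 163 ((518.5562744140625, -167.71615600585938), (75.78252410888672, 43.302154541015625), 64.4714584350586) 185.0512119556126 s [-253.17956799 -250.60919774 -180.2892766  -177.0008205 ] d [-24.92477571 -23.97356867  16.44080089  18.38593916]
s2 plate 126 ((512.0745239257812, -180.14852905273438), (103.45407104492188, 57.90660858154297), 63.739341735839844) 151.13282112347503 s [-280.9015121  -276.59407464 -179.90292942 -177.39633114] d [-32.33634457 -31.8867258   25.01894389  25.56402081]
 all 623 -177.00082050293085 [109.71096083 165.86272119 193.40728875]
front 244 -181.2280642067253 [-31.90976251 -29.08034079  22.82974791  25.56402081] [110.35917412 120.70457297 184.06138377 186.6615807 ]
```

drive_tool([
  {"dx":0.9,"dy":1,"dz":25,"wx":0,"wy":0.002,"wz":0.012,"claw":5},
  {"dx":0.9,"dy":1,"dz":50,"wx":0,"wy":0.002,"wz":0.012,"claw":5},
  {"dx":0.9,"dy":1,"dz":63,"wx":0,"wy":0.002,"wz":0.012,"claw":5},
  {"dx":0.9,"dy":1,"dz":63,"wx":0,"wy":0.002,"wz":0.012,"claw":5},
  {"dx":0.9,"dy":1,"dz":63,"wx":0,"wy":0.002,"wz":0.012,"claw":5},
  {"dx":0.9,"dy":1,"dz":63,"wx":0,"wy":0.002,"wz":0.012,"claw":5},
])

```text
t: 5.35
eef_pos: [500.6, -210.7, 95.3]
tool_rot: [[0.893, -0.451, 0.003], [-0.451, -0.893, -0.001], [0.004, -0.001, -1.0]]
wrist_force: [0.0, -0.3, -2.4]
gripper_width: 11.7
```

```bash
cat > rel.py <<'E'
from meas import *
ex=np.array([np.cos(np.deg2rad(63.88)),np.sin(np.deg2rad(63.88))]);ey=np.array([-ex[1],ex[0]])
st()
s0=manip.state();uz=s0['eef_pos'][2]-47.7
fin=s0['eef_pos'][:2]; fs=(fin-[610,27])@ex; print('tcp s,d',fs,(fin-[610,27])@ey,'expected nose',fs+78,'uz',uz)
for n in('top','scene'):
    c=cap(n);save(c,f"pics/{n}_{s0['t']:.2f}.png");W=pts(c)
    for lab,z in(('boss',77),('plate',43)):
        p=seg(W,uz+z-5,uz+z+5,300,800,-350,200)
        s=(p[:,:2]-[610,27])@ex;d=(p[:,:2]-[610,27])@ey
        k=(s>fs+8)&(s<fs+84)&(abs(d+4)<35)
        if k.sum()>20: print(n,lab,k.sum(),rect(p[k]),p[k,2].mean(),'s',np.percentile(s[k],[0,3,97,100]),'d',np.percentile(d[k],[0,3,97,100]))
E
python3 rel.py
```

```text
t 5.35 tcp [ 500.58 -210.69   95.27] yaw -26.78 F [ 0.  -0.3 -2.4] M [-0.14 -0.01  0.01] grip 11.66 q [-23.   21.4 109.6   0.   48.8   3.8]
tcp s,d -261.58971857450763 -6.403731422661296 expected nose -183.58971857450763 uz 47.572575571580956
top boss 264 ((525.1665649414062, -160.28067016601562), (44.272438049316406, 45.49824142456055), 63.62028884887695) 124.6424491472569 s [-227.61826911 -226.33934982 -184.50548001 -183.29102403] d [-28.97310723 -27.42385259  15.21851633  16.54782909]
top plate 205 ((519.9889526367188, -169.45755004882812), (64.83806610107422, 58.505836486816406), 63.6944580078125) 91.330069818819 s [-248.51115513 -246.88733336 -184.03866235 -183.57022148] d [-35.02555977 -32.34234237  22.72105719  23.52838174]
scene boss 160 ((520.173828125, -170.0679473876953), (73.52803039550781, 42.711029052734375), 61.91410827636719) 123.59289886636421 s [-253.53302124 -252.70742243 -181.70974364 -180.46756221] d [-28.70607707 -27.51597905  13.38985781  14.61915978]
scene plate 105 ((520.6384887695312, -170.03257751464844), (71.31546783447266, 57.72715759277344), 61.93510055541992) 90.16768217401943 s [-252.75406416 -243.54838355 -181.24999844 -180.27589738] d [-36.24560351 -35.56107316  21.39323208  22.11684734]
```

drive_tool([
  {"dx":-2.1,"dy":0,"dz":1.2,"wx":0,"wy":0,"wz":-0.003,"claw":5},
  {"dx":-2.1,"dy":-4,"dz":1.2,"wx":0,"wy":0,"wz":-0.003,"claw":5},
  {"dx":-2.1,"dy":-8,"dz":1.2,"wx":0,"wy":0,"wz":-0.003,"claw":5},
  {"dx":-2.1,"dy":-12,"dz":1.2,"wx":0,"wy":0,"wz":-0.003,"claw":5},
  {"dx":-2.1,"dy":-16,"dz":1.2,"wx":0,"wy":0,"wz":-0.003,"claw":5},
  {"dx":-2.1,"dy":-22,"dz":1.2,"wx":0,"wy":0,"wz":-0.003,"claw":5},
  {"dx":-2.1,"dy":-28,"dz":1.2,"wx":0,"wy":0,"wz":-0.003,"claw":5},
  {"dx":-2.1,"dy":-34,"dz":1.2,"wx":0,"wy":0,"wz":-0.003,"claw":5},
  {"dx":-2.1,"dy":-40,"dz":1.2,"wx":0,"wy":0,"wz":-0.003,"claw":5},
  {"dx":-2.1,"dy":-40,"dz":1.2,"wx":0,"wy":0,"wz":-0.003,"claw":5},
  {"dx":-2.1,"dy":-40,"dz":1.2,"wx":0,"wy":0,"wz":-0.003,"claw":5},
])

```text
t: 6.55
eef_pos: [515.9, -173.6, 92.9]
tool_rot: [[0.894, -0.448, 0.002], [-0.448, -0.894, -0.001], [0.002, -0.0, -1.0]]
wrist_force: [-0.3, -0.5, -3.5]
gripper_width: 12.2
```

```bash
python3 rel.py
```

```text
t 6.55 tcp [ 515.94 -173.65   92.94] yaw -26.59 F [-0.3 -0.5 -3.5] M [-0.14 -0.01 -0.04] grip 12.16 q [-18.8  21.7 109.5   0.   48.7   7.8]
tcp s,d -221.56785988965586 -3.8776394182391036 expected nose -143.56785988965586 uz 45.23899371346539
top boss 254 ((540.1839599609375, -123.35040283203125), (43.11802673339844, 44.19535446166992), 64.03008270263672) 122.41437587426222 s [-187.28138298 -186.50487548 -144.7985711  -144.15581709] d [-25.60852302 -24.16888072  18.01706209  18.6100982 ]
top plate 152 ((536.6734008789062, -129.87997436523438), (60.11187744140625, 58.035606384277344), 64.19747161865234) 88.93126806544765 s [-203.31889371 -201.00811379 -146.61885545 -143.23551015] d [-32.37137732 -28.06757002  25.47933389  25.75984345]
scene boss 173 ((536.2130126953125, -133.74139404296875), (73.17839050292969, 43.28435516357422), 65.33909606933594) 121.26153875188334 s [-213.33728481 -212.3181542  -141.75608345 -139.74669853] d [-26.16438236 -24.66307713  16.06492006  17.46401164]
scene plate 113 ((536.364990234375, -132.8668212890625), (73.84893035888672, 57.23707962036133), 63.97480773925781) 87.62963098149534 s [-212.92817313 -208.06310479 -141.25869249 -139.06414801] d [-32.93009589 -32.53995493  23.53318679  24.37882239]
```

drive_tool([
  {"dx":0,"dy":-12,"dz":-0.5,"wx":0,"wy":0,"wz":0,"claw":5},
  {"dx":-0.2,"dy":-30,"dz":-0.5,"wx":0,"wy":0,"wz":0,"claw":5},
  {"dx":-0.3,"dy":-50,"dz":-0.5,"wx":0,"wy":0,"wz":0,"claw":5},
  {"dx":-0.4,"dy":-70,"dz":-0.5,"wx":0,"wy":0,"wz":0,"claw":5},
  {"dx":-0.6,"dy":-90,"dz":-0.5,"wx":0,"wy":0,"wz":0,"claw":5},
  {"dx":-0.7,"dy":-110,"dz":-0.5,"wx":0,"wy":0,"wz":0,"claw":5},
  {"dx":-0.8,"dy":-130,"dz":-0.5,"wx":0,"wy":0,"wz":0,"claw":5},
  {"dx":-1,"dy":-150,"dz":-0.5,"wx":0,"wy":0,"wz":0,"claw":5},
  {"dx":-1.2,"dy":-170,"dz":-0.5,"wx":0,"wy":0,"wz":0,"claw":5},
  {"dx":-1.3,"dy":-185,"dz":-0.5,"wx":0,"wy":0,"wz":0,"claw":5},
  {"dx":-1.3,"dy":-195,"dz":-0.5,"wx":0,"wy":0,"wz":0,"claw":5},
  {"dx":-1.3,"dy":-195,"dz":-0.5,"wx":0,"wy":0,"wz":0,"claw":5},
])

```text
t: 7.85
eef_pos: [602.6, 2.1, 93.5]
tool_rot: [[0.894, -0.447, 0.002], [-0.447, -0.894, -0.0], [0.002, -0.001, -1.0]]
wrist_force: [-0.0, -0.0, -3.7]
gripper_width: 12.0
```

```bash
python3 rel.py; ls pics
```

```text
t 7.85 tcp [602.63   2.14  93.51] yaw -26.56 F [-0.  -0.  -3.7] M [-0.09 -0.01  0.07] grip 11.96 q [  0.1  26.  102.1  -0.   51.7  26.6]
tcp s,d -25.566801849052858 -4.323669441535759 expected nose 52.43319815094714 uz 45.81260789855165
top boss 21 ((630.4571533203125, 48.796356201171875), (38.58357238769531, 10.096845626831055), 1.460372805595398) 122.50508860309222 s [20.82468189 22.17544925 38.80549365 39.70976733] d [-25.00361727 -24.83456542   9.38605718  10.66480289]
scene boss 244 ((622.0503540039062, 41.115257263183594), (71.19481658935547, 43.685367584228516), 63.3798713684082) 121.89714437415772 s [-17.48677104 -16.67618934  52.4518335   53.57655986] d [-26.53318336 -25.44078245  16.01643506  17.25183015]
scene plate 127 ((621.9595336914062, 41.148494720458984), (70.28356170654297, 57.91836166381836), 63.512508392333984) 88.52326854069062 s [-17.23240309 -13.22954462  52.70201689  53.20285443] d [-33.58300774 -32.86247551  24.03009678  24.5113335 ]
s1.png
s1z.png
s2.png
scene0.png
scene_5.35.png
scene_6.55.png
scene_7.85.png
scz.png
t2.png
top0.png
top_5.35.png
top_6.55.png
top_7.85.png
topz.png
```

drive_tool([
  {"dx":0,"dy":-6,"dz":0.5,"wx":0,"wy":0,"wz":0,"claw":5},
  {"dx":0,"dy":-12,"dz":1,"wx":0,"wy":0,"wz":0,"claw":5},
  {"dx":0,"dy":-16,"dz":1.5,"wx":0,"wy":0,"wz":0,"claw":5},
  {"dx":0,"dy":-18,"dz":1.5,"wx":0,"wy":0,"wz":0,"claw":5},
  {"dx":0,"dy":-19,"dz":1.5,"wx":0,"wy":0,"wz":0,"claw":5},
  {"dx":0,"dy":-20,"dz":1.5,"wx":0,"wy":0,"wz":0,"claw":5},
  {"dx":0,"dy":-20,"dz":1.5,"wx":0,"wy":0,"wz":0,"claw":5},
])

```text
t: 8.65
eef_pos: [611.1, 19.0, 92.1]
tool_rot: [[0.894, -0.448, 0.002], [-0.448, -0.894, -0.0], [0.002, -0.0, -1.0]]
wrist_force: [0.3, -0.2, -3.1]
gripper_width: 11.7
```

```bash
python3 -c "
from h import *
st()"
```

```text
t 8.65 tcp [611.1   19.02  92.06] yaw -26.62 F [ 0.3 -0.2 -3.1] M [-0.11  0.04 -0.  ] grip 11.67 q [  1.7  26.8 101.   -0.   52.   28.3]
```

drive_tool([
  {"dx":0,"dy":-1,"dz":0.5,"wx":0,"wy":0,"wz":0,"claw":5},
  {"dx":0,"dy":-2,"dz":0.5,"wx":0,"wy":0,"wz":0,"claw":5},
  {"dx":0,"dy":-3,"dz":0.5,"wx":0,"wy":0,"wz":0,"claw":5},
  {"dx":0,"dy":-3,"dz":0.5,"wx":0,"wy":0,"wz":0,"claw":5},
])

```text
t: 9.05
eef_pos: [612.4, 21.6, 91.6]
tool_rot: [[0.894, -0.448, 0.002], [-0.448, -0.894, -0.001], [0.002, -0.0, -1.0]]
wrist_force: [0.1, -0.6, -3.0]
gripper_width: 11.5
```

drive_tool([
  {"dx":0,"dy":-1,"dz":0,"wx":0,"wy":0,"wz":0,"claw":5},
  {"dx":0,"dy":-1,"dz":0,"wx":0,"wy":0,"wz":0,"claw":5},
])

```text
t: 9.25
eef_pos: [612.5, 21.7, 91.6]
tool_rot: [[0.894, -0.448, 0.001], [-0.448, -0.894, -0.002], [0.002, 0.001, -1.0]]
wrist_force: [-2.4, -4.8, -0.8]
gripper_width: 11.6
```

drive_tool([
  {"dx":0,"dy":-1,"dz":0,"wx":0,"wy":0,"wz":0,"claw":5},
  {"dx":0,"dy":-1,"dz":0,"wx":0,"wy":0,"wz":0,"claw":5},
])

```text
t: 9.45
eef_pos: [612.7, 21.7, 91.7]
tool_rot: [[0.894, -0.447, 0.0], [-0.447, -0.894, -0.003], [0.002, 0.003, -1.0]]
wrist_force: [-2.7, -9.6, 1.2]
gripper_width: 11.3
```

drive_tool([
  {"dx":0,"dy":1,"dz":1,"wx":0,"wy":0,"wz":0,"claw":5},
  {"dx":0,"dy":1,"dz":1,"wx":0,"wy":0,"wz":0,"claw":5},
  {"dx":0,"dy":1,"dz":1,"wx":0,"wy":0,"wz":0,"claw":5},
])

```text
t: 9.75
eef_pos: [612.6, 21.6, 90.8]
tool_rot: [[0.894, -0.448, 0.001], [-0.448, -0.894, -0.002], [0.002, 0.001, -1.0]]
wrist_force: [-2.1, -5.9, 1.4]
gripper_width: 11.4
```

```bash
python3 rel.py
```

```text
t 9.75 tcp [612.63  21.64  90.84] yaw -26.6 F [-2.1 -5.9  1.4] M [-0.94  0.38  0.1 ] grip 11.4 q [  1.9  27.  100.8  -0.1  52.   28.6]
tcp s,d -3.6561168697488733 -4.716684569747748 expected nose 74.34388313025113 uz 43.142635597004556
top boss 32 ((646.2230224609375, 74.50166320800781), (38.516212463378906, 10.184523582458496), 1.3542202711105347) 119.88884301010819 s [54.13392023 54.99367434 70.71407388 71.99609188] d [-26.35006503 -25.36346106  -6.96513146   7.77397553]
scene boss 267 ((633.035400390625, 62.737091064453125), (75.18370056152344, 43.67897415161133), 63.65529251098633) 119.18266161521449 s [ 4.61309656  5.43025924 75.41748635 79.82151758] d [-26.91786792 -25.26287876  15.75898416  16.88033166]
scene plate 58 ((626.4002075195312, 50.18231201171875), (44.90318298339844, 57.74953079223633), 61.495323181152344) 85.45890844638183 s [ 4.41865535  6.61006609 48.48860398 49.460459  ] d [-33.95769182 -33.63226017  23.67075881  23.99083726]
```

drive_tool([
  {"dx":0,"dy":0,"dz":0,"wx":0,"wy":0,"wz":0,"claw":44},
  {"dx":0,"dy":0,"dz":0,"wx":0,"wy":0,"wz":0,"claw":44},
  {"dx":0,"dy":0,"dz":0,"wx":0,"wy":0,"wz":0,"claw":44},
  {"dx":0,"dy":0,"dz":0,"wx":0,"wy":0,"wz":0,"claw":44},
  {"dx":0,"dy":0,"dz":-20,"wx":0,"wy":0,"wz":0,"claw":44},
  {"dx":0,"dy":0,"dz":-60,"wx":0,"wy":0,"wz":0,"claw":44},
  {"dx":0,"dy":0,"dz":-100,"wx":0,"wy":0,"wz":0,"claw":44},
  {"dx":0,"dy":0,"dz":-115,"wx":0,"wy":0,"wz":0,"claw":44},
  {"dx":0,"dy":0,"dz":-115,"wx":0,"wy":0,"wz":0,"claw":44},
  {"dx":0,"dy":0,"dz":-115,"wx":0,"wy":0,"wz":0,"claw":44},
])

```text
t: 10.85
eef_pos: [612.0, 22.7, 204.4]
tool_rot: [[0.894, -0.448, 0.001], [-0.448, -0.894, -0.0], [0.001, 0.0, -1.0]]
wrist_force: [-0.5, -0.2, 0.7]
gripper_width: 43.8
```

```bash
python3 - <<'E'
from h import *
st()
c=cap('scene');np.savez('s4.npz',**c);save(c,'pics/s4.png');im=c['image'][140:340,260:480,::-1]
cv2.imwrite('pics/s4z.png',cv2.resize(im,None,fx=3,fy=3))
plan([560,346,210],-26.6)
E
```

```text
t 10.85 tcp [612.04  22.66 204.43] yaw -26.62 F [-0.5 -0.2  0.7] M [-0.03  0.02  0.02] grip 43.77 q [ 2.  19.6 95.8 -0.  64.5 28.6]
plan d [-191.  -266.    -6.4] w [ 0.0008  0.0005 -0.0003]
```

View pics/s4z.png

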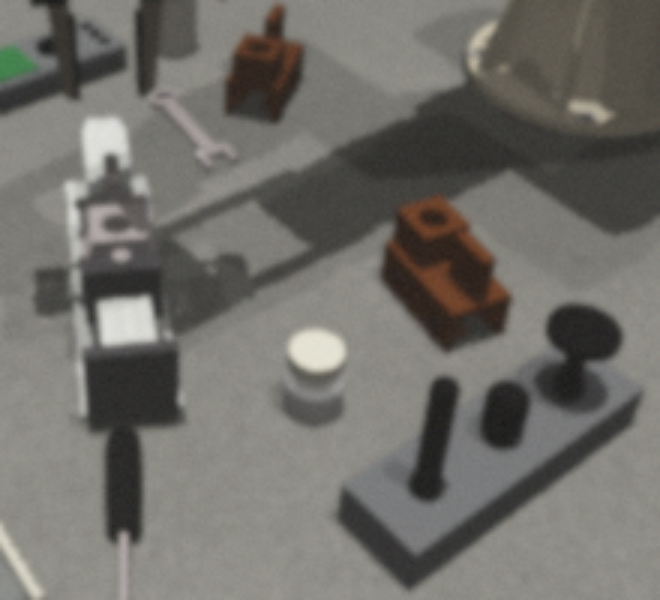

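drive_tool([
  {"dx":-30,"dy":-42,"dz":-6,"wx":0,"wy":0,"wz":0,"claw":44},
  {"dx":-58,"dy":-81,"dz":-6,"wx":0,"wy":0,"wz":0,"claw":44},
  {"dx":-86,"dy":-120,"dz":-6,"wx":0,"wy":0,"wz":0,"claw":44},
  {"dx":-114,"dy":-159,"dz":-6,"wx":0,"wy":0,"wz":0,"claw":44},
  {"dx":-142,"dy":-198,"dz":-6,"wx":0,"wy":0,"wz":0,"claw":44},
  {"dx":-165,"dy":-230,"dz":-6,"wx":0,"wy":0,"wz":0,"claw":44},
  {"dx":-182,"dy":-254,"dz":-6,"wx":0,"wy":0,"wz":0,"claw":44},
  {"dx":-191,"dy":-266,"dz":-6,"wx":0,"wy":0,"wz":0,"claw":44},
  {"dx":-191,"dy":-266,"dz":-6,"wx":0,"wy":0,"wz":0,"claw":44},
  {"dx":-191,"dy":-266,"dz":-6,"wx":0,"wy":0,"wz":0,"claw":44},
  {"dx":-191,"dy":-266,"dz":-6,"wx":0,"wy":0,"wz":0,"claw":44},
])

```text
t: 12.0
eef_pos: [561.3, 344.3, 210.9]
tool_rot: [[0.893, -0.449, 0.001], [-0.449, -0.893, -0.001], [0.002, 0.001, -1.0]]
wrist_force: [-0.5, -0.1, 0.3]
gripper_width: 43.9
```

```bash
python3 - <<'E'
from meas import *
st()
plan([559.8,346.3,94],-26.6)
ex=np.array([np.cos(np.deg2rad(63.88)),np.sin(np.deg2rad(63.88))]);ey=np.array([-ex[1],ex[0]])
for n in('top','scene'):
    c=cap(n);save(c,f'pics/{n}5.png');np.savez(f'{n}5.npz',**c);W=pts(c)
    for lab,z in(('fin',89),('boss',77),('plate',43)):
        p=seg(W,43+z-4,43+z+4,560,720,-30,110)
        s=(p[:,:2]-[610,27])@ex;d=(p[:,:2]-[610,27])@ey
        k=(s<73)
        if k.sum()>10: print(n,lab,k.sum(),rect(p[k]),p[k,2].mean(),'s',np.percentile(s[k],[0,3,97,100]),'d',np.percentile(d[k],[0,3,97,100]))
E
```

```text
t 12.0 tcp [561.32 344.34 210.86] yaw -26.69 F [-0.5 -0.1  0.3] M [-0.03 -0.01 -0.03] grip 43.94 q [31.4 23.4 89.4 -0.1 67.2 58.2]
plan d [ -2.4  -1.1 116.9] w [ 0.0006 -0.0016 -0.0016]
top fin 75 ((611.4755859375, 21.886722564697266), (39.42454528808594, 12.052602767944336), 61.851287841796875) 132.00441884091802 s [-23.54975715 -22.61294285  14.39030411  15.70217063] d [-10.1822728   -9.06393691   1.7728579    2.00189073]
top boss 246 ((625.0675048828125, 46.99419021606445), (96.67692565917969, 44.50605392456055), 64.44903564453125) 120.41439398687238 s [-23.7422485    1.58041659  71.67785534  72.7823795 ] d [-26.67767679 -25.99826223  17.06920336  17.91044649]
top plate 399 ((614.7662353515625, 27.946949005126953), (138.73745727539062, 57.97587203979492), 63.93250274658203) 86.54792186852418 s [-66.43542717 -25.85030581  62.43394095  72.29505364] d [-32.86879618 -31.50316246  24.33273887  25.14126377]
scene fin 52 ((612.3009643554688, 22.62606430053711), (41.72461700439453, 11.86147689819336), 60.53556823730469) 130.83352093961636 s [-23.63618061 -19.22902591  17.05416199  17.97261748] d [-10.8057317  -10.39965546   0.90743698   1.13960877]
scene boss 195 ((631.1953735351562, 58.91703796386719), (69.51223754882812, 44.00815200805664), 63.23699188232422) 119.21671623602485 s [ 3.16536826 15.33886124 72.14455135 72.94015433] d [-26.97170781 -25.93170845  15.63801017  16.96276515]
scene plate 131 ((619.625, 35.99432373046875), (77.33157348632812, 58.095970153808594), 63.4094352722168) 85.31244466609144 s [-26.58715064 -24.64293864  47.0266397   50.75605224] d [-33.95559307 -33.39695246  23.6877348   24.18869879]
```

View pics/top5.png

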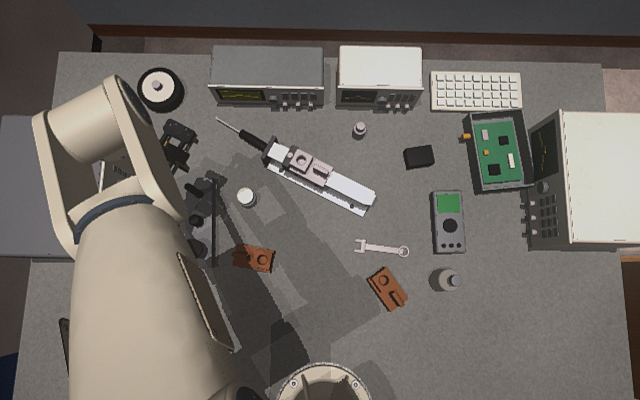

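View pics/scene5.png

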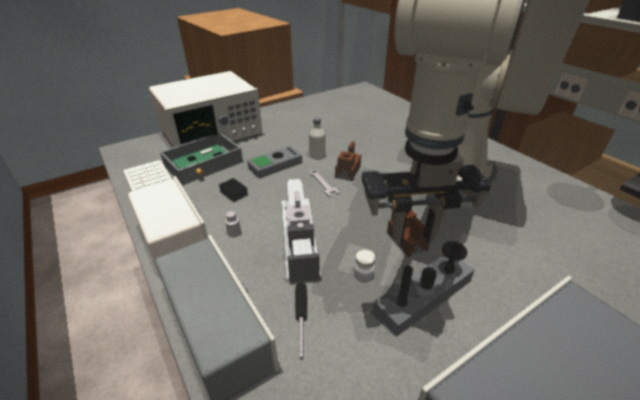

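drive_tool([
  {"dx":-2.4,"dy":-1.1,"dz":25,"wx":0,"wy":-0.002,"wz":0,"claw":50},
  {"dx":-2.4,"dy":-1.1,"dz":48,"wx":0,"wy":-0.002,"wz":0,"claw":50},
  {"dx":-2.4,"dy":-1.1,"dz":48,"wx":0,"wy":-0.002,"wz":0,"claw":50},
  {"dx":-2.4,"dy":-1.1,"dz":48,"wx":0,"wy":-0.002,"wz":0,"claw":50},
  {"dx":-2.4,"dy":-1.1,"dz":48,"wx":0,"wy":-0.002,"wz":0,"claw":50},
])

```text
t: 12.6
eef_pos: [560.4, 348.1, 164.8]
tool_rot: [[0.894, -0.449, 0.002], [-0.449, -0.894, 0.001], [0.001, -0.002, -1.0]]
wrist_force: [0.4, -0.2, 0.5]
gripper_width: 50.0
```

```bash
python3 - <<'E'
from h import *
st()
plan([559.8,346.3,94],-26.6)
c=cap('scene');save(c,'pics/s6.png');im=c['image'][200:340,340:500,::-1]
cv2.imwrite('pics/s6z.png',cv2.resize(im,None,fx=4,fy=4))
E
```

```text
t 12.6 tcp [560.41 348.08 164.78] yaw -26.65 F [ 0.4 -0.2  0.5] M [ 0.   -0.03  0.  ] grip 50.05 q [31.7 25.9 91.7  0.  62.3 58.3]
plan d [ 0.2  2.  70.8] w [-0.002  -0.0008 -0.0009]
```

View pics/s6z.png

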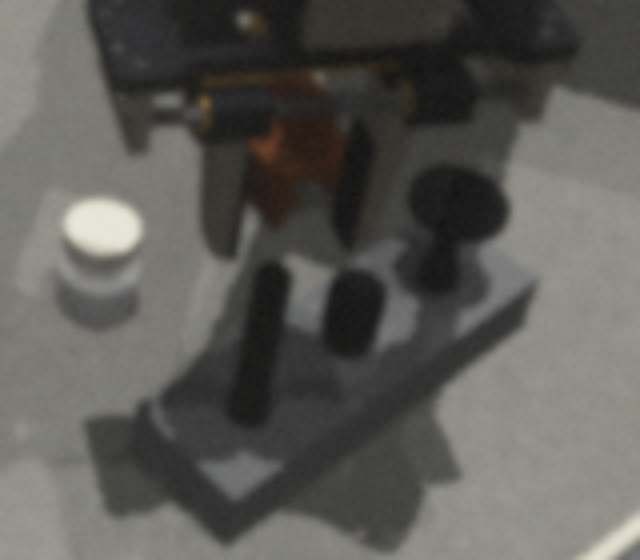

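drive_tool([
  {"dx":0.2,"dy":1.8,"dz":20,"wx":-0.002,"wy":-0.001,"wz":0,"claw":50},
  {"dx":0.2,"dy":1.8,"dz":40,"wx":-0.002,"wy":-0.001,"wz":0,"claw":50},
  {"dx":0.2,"dy":1.8,"dz":60,"wx":-0.002,"wy":-0.001,"wz":0,"claw":50},
  {"dx":0.2,"dy":1.8,"dz":70,"wx":-0.002,"wy":-0.001,"wz":0,"claw":50},
  {"dx":0.2,"dy":1.8,"dz":70,"wx":-0.002,"wy":-0.001,"wz":0,"claw":50},
  {"dx":0.2,"dy":1.8,"dz":70,"wx":-0.002,"wy":-0.001,"wz":0,"claw":50},
  {"dx":0.2,"dy":1.8,"dz":70,"wx":-0.002,"wy":-0.001,"wz":0,"claw":50},
])

```text
t: 13.35
eef_pos: [559.7, 346.8, 94.6]
tool_rot: [[0.894, -0.448, -0.0], [-0.448, -0.894, 0.0], [-0.0, -0.0, -1.0]]
wrist_force: [0.1, 0.2, -0.6]
gripper_width: 50.1
```

```bash
python3 - <<'E'
from h import *
st()
c=cap('scene');save(c,'pics/s7.png');im=c['image'][200:340,340:500,::-1]
cv2.imwrite('pics/s7z.png',cv2.resize(im,None,fx=4,fy=4))
E
```

```text
t 13.35 tcp [559.66 346.85  94.65] yaw -26.62 F [ 0.1  0.2 -0.6] M [-0.01 -0.05  0.03] grip 50.09 q [31.7 30.3 94.6  0.  55.1 58.3]
```

View pics/s7z.png

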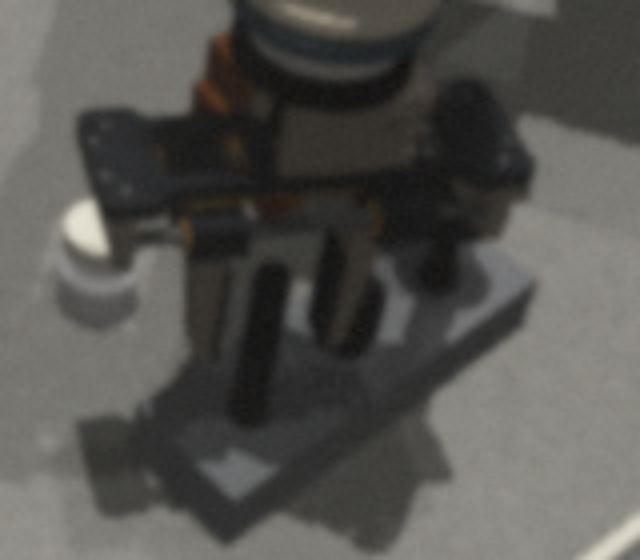

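Rod (zoom (262,340)) stands between the fingers. Closing with moderate force.

drive_tool([
  {"dx":0,"dy":0,"dz":0,"wx":0,"wy":0,"wz":0,"claw":25},
  {"dx":0,"dy":0,"dz":0,"wx":0,"wy":0,"wz":0,"claw":12},
  {"dx":0,"dy":0,"dz":0,"wx":0,"wy":0,"wz":0,"claw":12},
  {"dx":0,"dy":0,"dz":0,"wx":0,"wy":0,"wz":0,"claw":12},
  {"dx":0,"dy":0,"dz":0,"wx":0,"wy":0,"wz":0,"claw":12},
], grip_force=25)

```text
t: 13.9
eef_pos: [558.9, 346.4, 93.3]
tool_rot: [[0.894, -0.448, -0.002], [-0.448, -0.894, -0.001], [-0.001, 0.002, -1.0]]
wrist_force: [-0.1, 0.6, 0.5]
gripper_width: 17.4
```

```bash
python3 -c "
from h import *
st()"
```

```text
t 13.9 tcp [558.9  346.36  93.33] yaw -26.62 F [-0.1  0.6  0.5] M [-0.05 -0.    0.06] grip 17.44 q [31.7 30.3 94.7  0.  55.1 58.3]
```

drive_tool([
  {"dx":0,"dy":0,"dz":-15,"wx":0,"wy":0,"wz":0,"claw":12},
  {"dx":0,"dy":0,"dz":-35,"wx":0,"wy":0,"wz":0,"claw":12},
  {"dx":0,"dy":0,"dz":-65,"wx":0,"wy":0,"wz":0,"claw":12},
  {"dx":0,"dy":0,"dz":-95,"wx":0,"wy":0,"wz":0,"claw":12},
  {"dx":0,"dy":0,"dz":-125,"wx":0,"wy":0,"wz":0,"claw":12},
  {"dx":0,"dy":0,"dz":-140,"wx":0,"wy":0,"wz":0,"claw":12},
  {"dx":0,"dy":0,"dz":-140,"wx":0,"wy":0,"wz":0,"claw":12},
  {"dx":0,"dy":0,"dz":-140,"wx":0,"wy":0,"wz":0,"claw":12},
])

```text
t: 14.7
eef_pos: [558.7, 346.2, 232.6]
tool_rot: [[0.894, -0.448, -0.002], [-0.448, -0.894, -0.001], [-0.002, 0.002, -1.0]]
wrist_force: [0.6, -0.5, -0.9]
gripper_width: 17.7
```

```bash
python3 - <<'E'
from h import *
st()
plan([637.3,71.9,225],-26.12)
c=cap('scene');save(c,'pics/s8.png')
E
```

```text
t 14.7 tcp [558.74 346.22 232.61] yaw -26.62 F [ 0.6 -0.5 -0.9] M [-0.01 -0.08  0.02] grip 17.7 q [31.6 22.3 88.2  0.  69.7 58.3]
plan d [193.2 210.    7.8] w [ 0.0022  0.0016 -0.0087]
```

View pics/s8.png

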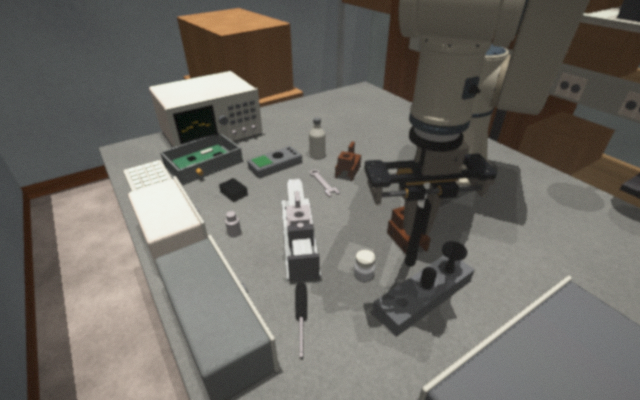

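drive_tool([
  {"dx":25,"dy":28,"dz":0,"wx":0.002,"wy":0.002,"wz":0,"claw":12},
  {"dx":55,"dy":60,"dz":0,"wx":0.002,"wy":0.002,"wz":0,"claw":12},
  {"dx":85,"dy":93,"dz":0,"wx":0.002,"wy":0.002,"wz":0,"claw":12},
  {"dx":115,"dy":125,"dz":0,"wx":0.002,"wy":0.002,"wz":0,"claw":12},
  {"dx":145,"dy":158,"dz":0,"wx":0.002,"wy":0.002,"wz":0,"claw":12},
  {"dx":170,"dy":185,"dz":0,"wx":0.002,"wy":0.002,"wz":0,"claw":12},
  {"dx":187,"dy":203,"dz":0,"wx":0.002,"wy":0.002,"wz":0,"claw":12},
  {"dx":193.2,"dy":210,"dz":0,"wx":0.002,"wy":0.002,"wz":0,"claw":12},
  {"dx":193.2,"dy":210,"dz":0,"wx":0.002,"wy":0.002,"wz":0,"claw":12},
  {"dx":193.2,"dy":210,"dz":0,"wx":0.002,"wy":0.002,"wz":0,"claw":12},
  {"dx":193.2,"dy":210,"dz":0,"wx":0.002,"wy":0.002,"wz":0,"claw":12},
])

```text
t: 15.85
eef_pos: [637.3, 73.6, 233.0]
tool_rot: [[0.895, -0.447, 0.0], [-0.447, -0.895, 0.0], [0.0, -0.0, -1.0]]
wrist_force: [0.5, -0.5, -0.4]
gripper_width: 17.6
```

```bash
cat > rodm.py <<'E'
from meas import *
st()
s0=manip.state();t=s0['eef_pos'];plan([637.3,71.9,t[2]],-26.12)
for n in('scene','top'):
    c=cap(n);save(c,f'pics/{n}_{t[2]:.0f}.png');im=c['image'];W=pts(c);f=t[2]-81
    v,u=np.mgrid[:400,:640]
    r=np.hypot(W[...,0]-t[0],W[...,1]-t[1])
    R=cv2.Rodrigues(np.array(c['rvec'],float))[0];cp=-R.T@np.array(c['tvec']).ravel();vd=(t[:2]-cp[:2]);vd/=np.linalg.norm(vd)
    for z in np.arange(f+2,t[2]-8,10):
        m=(r<22)&(abs(W[...,2]-z)<5)
        if m.sum()<6: continue
        p=W[m][:,:2]; a=p@np.array([-vd[1],vd[0]]);b=(p@vd).min()
        ta=t[:2]@np.array([-vd[1],vd[0]]);tb=t[:2]@vd
        print(n,'z',round(z),m.sum(),'lat rel tcp',round((a.min()+a.max())/2-ta,2),'width',round(a.max()-a.min(),1),'front rel',round(b-tb,2),'latdir',np.round([-vd[1],vd[0]],2),'vd',vd.round(2))
    print(n,'foot z min',np.nanmin(np.where(r<14,W[...,2],np.nan)[W[...,2]>f-10]) if ((r<14)&(W[...,2]>f-10)).any() else None)
E
python3 rodm.py
```

```text
t 15.85 tcp [637.3   73.56 233.04] yaw -26.55 F [ 0.5 -0.5 -0.4] M [-0.06 -0.03  0.  ] grip 17.59 q [ 6.4 20.8 90.4  0.  68.9 33. ]
plan d [ 0.7  1.5 -0. ] w [-0.0004 -0.0001 -0.0075]
scene z 154 15 lat rel tcp -0.53 width 18.1 front rel -12.38 latdir [ 0.88 -0.48] vd [-0.48 -0.88]
scene z 164 33 lat rel tcp -0.76 width 18.3 front rel -12.69 latdir [ 0.88 -0.48] vd [-0.48 -0.88]
scene z 174 33 lat rel tcp 1.06 width 17.9 front rel -11.38 latdir [ 0.88 -0.48] vd [-0.48 -0.88]
scene z 184 38 lat rel tcp 0.68 width 17.9 front rel -11.76 latdir [ 0.88 -0.48] vd [-0.48 -0.88]
scene z 194 33 lat rel tcp 0.11 width 17.8 front rel -9.63 latdir [ 0.88 -0.48] vd [-0.48 -0.88]
scene z 204 32 lat rel tcp -0.1 width 17.6 front rel -10.36 latdir [ 0.88 -0.48] vd [-0.48 -0.88]
scene z 214 30 lat rel tcp 0.54 width 15.4 front rel -10.28 latdir [ 0.88 -0.48] vd [-0.48 -0.88]
scene z 224 33 lat rel tcp 0.12 width 15.2 front rel -10.63 latdir [ 0.88 -0.48] vd [-0.48 -0.88]
scene foot z min 153.11937413394136
top foot z min 632.5320993666315
```

drive_tool([
  {"dx":0.7,"dy":1.5,"dz":10,"wx":0,"wy":0,"wz":0,"claw":12},
  {"dx":0.7,"dy":1.5,"dz":22,"wx":0,"wy":0,"wz":0,"claw":12},
  {"dx":0.7,"dy":1.5,"dz":26,"wx":0,"wy":0,"wz":0,"claw":12},
  {"dx":0.7,"dy":1.5,"dz":26,"wx":0,"wy":0,"wz":0,"claw":12},
  {"dx":0.7,"dy":1.5,"dz":26,"wx":0,"wy":0,"wz":0,"claw":12},
  {"dx":0.7,"dy":1.5,"dz":26,"wx":0,"wy":0,"wz":0,"claw":12},
])

```text
t: 16.55
eef_pos: [638.0, 70.5, 207.8]
tool_rot: [[0.894, -0.448, 0.002], [-0.448, -0.894, 0.0], [0.001, -0.001, -1.0]]
wrist_force: [0.5, 0.4, -1.2]
gripper_width: 17.3
```

```bash
python3 rodm.py | grep -v z; python3 - <<'E'
from h import *
import glob
st()
c=cap('scene');im=c['image'][140:300,240:400,::-1]
cv2.imwrite('pics/s9z.png',cv2.resize(im,None,fx=3.7,fy=3.7,interpolation=cv2.INTER_CUBIC))
E
```

```text
t 16.55 tcp [638.04  70.52 207.75] yaw -26.62 F [ 0.5  0.4 -1.2] M [-0.04 -0.05 -0.02] grip 17.26 q [ 6.2 22.  91.8 -0.  66.  32.8]
plan d [-1.3 -0.9 -0. ] w [-0.0008 -0.0013 -0.0088]
t 16.65 tcp [638.02  70.5  207.82] yaw -26.62 F [-0.4  0.2 -0.8] M [-0.07 -0.03  0.05] grip 17.36 q [ 6.2 22.  91.8 -0.  66.  32.8]
```

View pics/s9z.png

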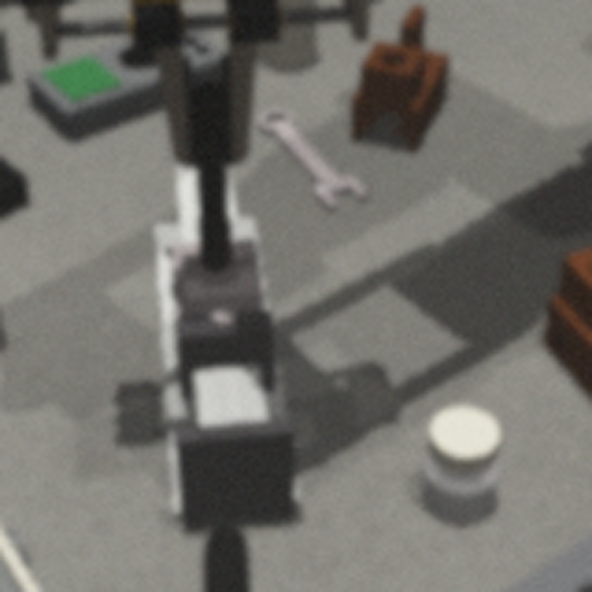

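drive_tool([
  {"dx":-1.3,"dy":-0.9,"dz":2,"wx":0,"wy":0,"wz":0,"claw":12},
  {"dx":-1.3,"dy":-0.9,"dz":3.5,"wx":0,"wy":0,"wz":0,"claw":12},
  {"dx":-1.3,"dy":-0.9,"dz":3.5,"wx":0,"wy":0,"wz":0,"claw":12},
  {"dx":-1.3,"dy":-0.9,"dz":3.5,"wx":0,"wy":0,"wz":0,"claw":12},
])

```text
t: 17.1
eef_pos: [636.9, 71.9, 203.8]
tool_rot: [[0.894, -0.448, 0.001], [-0.448, -0.894, -0.0], [0.001, -0.0, -1.0]]
wrist_force: [-0.1, 0.4, -1.3]
gripper_width: 17.1
```

```bash
python3 -c "
from h import *
st();plan([637.3,71.9,173],-26.6)"
```

```text
t 17.1 tcp [636.94  71.91 203.81] yaw -26.61 F [-0.1  0.4 -1.3] M [-0.06 -0.06 -0.03] grip 17.1 q [ 6.3 22.2 92.2 -0.  65.6 32.9]
plan d [ 0.3 -0.1 30.8] w [-0.0003 -0.0007 -0.0003]
```

Aligned within 0.4 mm; inserting slowly.

drive_tool([
  {"dx":0.2,"dy":0,"dz":2,"wx":0,"wy":0,"wz":0,"claw":12},
  {"dx":0.2,"dy":0,"dz":4,"wx":0,"wy":0,"wz":0,"claw":12},
  {"dx":0.2,"dy":0,"dz":6,"wx":0,"wy":0,"wz":0,"claw":12},
  {"dx":0.2,"dy":0,"dz":8,"wx":0,"wy":0,"wz":0,"claw":12},
  {"dx":0.2,"dy":0,"dz":8,"wx":0,"wy":0,"wz":0,"claw":12},
])

```text
t: 17.6
eef_pos: [637.0, 71.8, 195.5]
tool_rot: [[0.894, -0.448, 0.0], [-0.448, -0.894, -0.0], [0.0, -0.0, -1.0]]
wrist_force: [-0.7, -0.5, -1.7]
gripper_width: 17.2
```

```bash
python3 -c "
from h import *
st();plan([637.3,71.9,173],-26.6)"
```

```text
t 17.6 tcp [636.95  71.77 195.45] yaw -26.62 F [-0.7 -0.5 -1.7] M [-0.02 -0.05  0.01] grip 17.19 q [ 6.3 22.6 92.6 -0.  64.8 32.9]
plan d [ 0.2 -0.3 22.5] w [-0.     -0.0003 -0.0004]
```

drive_tool([
  {"dx":0.1,"dy":-0.1,"dz":3,"wx":0,"wy":0,"wz":0,"claw":12},
  {"dx":0.1,"dy":-0.1,"dz":6,"wx":0,"wy":0,"wz":0,"claw":12},
  {"dx":0.1,"dy":-0.1,"dz":9,"wx":0,"wy":0,"wz":0,"claw":12},
  {"dx":0.1,"dy":-0.1,"dz":12,"wx":0,"wy":0,"wz":0,"claw":12},
  {"dx":0.1,"dy":-0.1,"dz":15,"wx":0,"wy":0,"wz":0,"claw":12},
  {"dx":0.1,"dy":-0.1,"dz":18,"wx":0,"wy":0,"wz":0,"claw":12},
  {"dx":0.1,"dy":-0.1,"dz":20,"wx":0,"wy":0,"wz":0,"claw":12},
  {"dx":0.1,"dy":-0.1,"dz":20,"wx":0,"wy":0,"wz":0,"claw":12},
  {"dx":0.1,"dy":-0.1,"dz":20,"wx":0,"wy":0,"wz":0,"claw":12},
])

```text
t: 18.5
eef_pos: [637.3, 71.9, 175.9]
tool_rot: [[0.894, -0.448, 0.001], [-0.448, -0.894, 0.0], [0.001, -0.0, -1.0]]
wrist_force: [0.3, 0.3, -0.5]
gripper_width: 17.3
```

```bash
python3 -c "
from h import *
st();plan([637.3,71.9,173],-26.6)"
```

```text
t 18.5 tcp [637.35  71.88 175.92] yaw -26.62 F [ 0.3  0.3 -0.5] M [-0.02 -0.06  0.04] grip 17.26 q [ 6.3 23.7 93.6 -0.  62.6 32.9]
plan d [-0.1  0.   2.9] w [-0.0004 -0.0008 -0.0004]
```

drive_tool([
  {"dx":0,"dy":0,"dz":1,"wx":0,"wy":0,"wz":0,"claw":12},
  {"dx":0,"dy":0,"dz":2,"wx":0,"wy":0,"wz":0,"claw":12},
  {"dx":0,"dy":0,"dz":2,"wx":0,"wy":0,"wz":0,"claw":12},
  {"dx":0,"dy":0,"dz":2,"wx":0,"wy":0,"wz":0,"claw":12},
])

```text
t: 18.9
eef_pos: [637.3, 71.9, 173.9]
tool_rot: [[0.894, -0.448, 0.001], [-0.448, -0.894, 0.0], [0.001, -0.0, -1.0]]
wrist_force: [-0.1, -0.3, -0.3]
gripper_width: 17.7
```

```bash
python3 -c "
from h import *
st()"
```

```text
t 18.9 tcp [637.34  71.88 173.93] yaw -26.62 F [-0.1 -0.3 -0.3] M [-0.05  0.    0.02] grip 17.69 q [ 6.3 23.8 93.7 -0.  62.4 32.9]
```

drive_tool([
  {"dx":0,"dy":0,"dz":0,"wx":0,"wy":0,"wz":0,"claw":50},
  {"dx":0,"dy":0,"dz":0,"wx":0,"wy":0,"wz":0,"claw":50},
  {"dx":0,"dy":0,"dz":0,"wx":0,"wy":0,"wz":0,"claw":50},
  {"dx":0,"dy":0,"dz":0,"wx":0,"wy":0,"wz":0,"claw":50},
  {"dx":0,"dy":0,"dz":-10,"wx":0,"wy":0,"wz":0,"claw":50},
  {"dx":0,"dy":0,"dz":-30,"wx":0,"wy":0,"wz":0,"claw":50},
  {"dx":0,"dy":0,"dz":-60,"wx":0,"wy":0,"wz":0,"claw":50},
  {"dx":0,"dy":0,"dz":-90,"wx":0,"wy":0,"wz":0,"claw":50},
  {"dx":0,"dy":0,"dz":-105,"wx":0,"wy":0,"wz":0,"claw":50},
  {"dx":0,"dy":0,"dz":-105,"wx":0,"wy":0,"wz":0,"claw":50},
])

```text
t: 19.9
eef_pos: [638.5, 72.0, 281.7]
tool_rot: [[0.894, -0.448, 0.005], [-0.448, -0.894, 0.001], [0.005, -0.003, -1.0]]
wrist_force: [0.1, 0.3, 0.4]
gripper_width: 50.0
```

drive_tool([
  {"dx":-20,"dy":30,"dz":0,"wx":0,"wy":0,"wz":0,"claw":50},
  {"dx":-40,"dy":65,"dz":0,"wx":0,"wy":0,"wz":0,"claw":50},
  {"dx":-60,"dy":100,"dz":0,"wx":0,"wy":0,"wz":0,"claw":50},
  {"dx":-80,"dy":140,"dz":0,"wx":0,"wy":0,"wz":0,"claw":50},
  {"dx":-100,"dy":170,"dz":0,"wx":0,"wy":0,"wz":0,"claw":50},
  {"dx":-110,"dy":190,"dz":0,"wx":0,"wy":0,"wz":0,"claw":50},
  {"dx":-110,"dy":190,"dz":0,"wx":0,"wy":0,"wz":0,"claw":50},
  {"dx":-110,"dy":190,"dz":0,"wx":0,"wy":0,"wz":0,"claw":50},
])

```text
t: 20.7
eef_pos: [453.7, -48.7, 278.1]
tool_rot: [[0.894, -0.449, 0.001], [-0.449, -0.894, 0.0], [0.0, -0.001, -1.0]]
wrist_force: [0.2, -0.1, 0.0]
gripper_width: 50.2
```

```bash
python3 - <<'E'
from meas import *
st()
ex=np.array([np.cos(np.deg2rad(63.88)),np.sin(np.deg2rad(63.88))]);ey=np.array([-ex[1],ex[0]])
for n in('top','scene'):
    c=cap(n);save(c,f'pics/{n}F.png');W=pts(c)
    im=c['image'][:,:,::-1]
    if n=='scene': cv2.imwrite('pics/sFz.png',cv2.resize(im[140:300,240:400],None,fx=3.7,fy=3.7,interpolation=cv2.INTER_CUBIC))
    for lab,z0,z1 in(('fin',128,136),('boss',116,124),('rodtop',216,228),('rod200',190,210),('rod150',140,160)):
        p=seg(W,z0,z1,560,720,-30,130)
        s=(p[:,:2]-[610,27])@ex;d=(p[:,:2]-[610,27])@ey
        k=(s<76)&(abs(d+4)<40)
        if k.sum()>5: print(n,lab,k.sum(),p[k].mean(0),'s',np.percentile(s[k],[0,3,97,100]).round(1),'d',np.percentile(d[k],[0,3,97,100]).round(1))
E
```

```text
t 20.7 tcp [453.73 -48.67 278.11] yaw -26.68 F [ 0.2 -0.1  0. ] M [-0.01 -0.09 -0.03] grip 50.18 q [ -6.3   1.2 108.9   0.   69.9  20.3]
top fin 86 [613.30233057  26.80719482 132.22288637] s [-23.6 -22.5  51.   59.8] d [-10.6  -9.1   2.9   4.5]
top boss 204 [631.04168387  68.53828621 120.40798755] s [-23.8   1.3  72.6  74.1] d [-26.4 -25.6  17.2  18. ]
top rodtop 46 [636.05822649  72.01102224 221.19435045] s [43.8 44.3 59.8 60.8] d [-11.4 -10.9   2.9   3.6]
top rod200 16 [630.24863658  71.1508931  200.06962209] s [43.  43.1 57.3 59.1] d [-4.8 -4.7  4.6  4.7]
top rod150 17 [630.67863857  70.88578057 150.11959246] s [43.8 43.8 57.3 59.3] d [-8.2 -7.6  4.4  4.7]
scene fin 27 [641.58601511  77.73509101 131.98356142] s [52.8 53.  63.7 63.8] d [-13.6 -13.5   2.8   4.6]
scene boss 191 [640.173594    76.3666229  119.27254422] s [30.5 32.1 74.9 75.6] d [-26.9 -26.2  16.1  17. ]
scene rodtop 38 [638.67727947  74.92495043 219.67656101] s [46.5 48.3 60.7 62.2] d [-13.8 -11.9   3.2   3.5]
scene rod200 60 [641.06078822  78.07690756 199.60274311] s [54.7 55.8 62.1 62.2] d [-13.2 -13.    2.5   2.8]
scene rod150 59 [640.67511487  77.81344058 149.98331875] s [53.9 54.9 62.8 63.7] d [-13.3 -13.1   3.1   3.3]
```

View pics/sceneF.png

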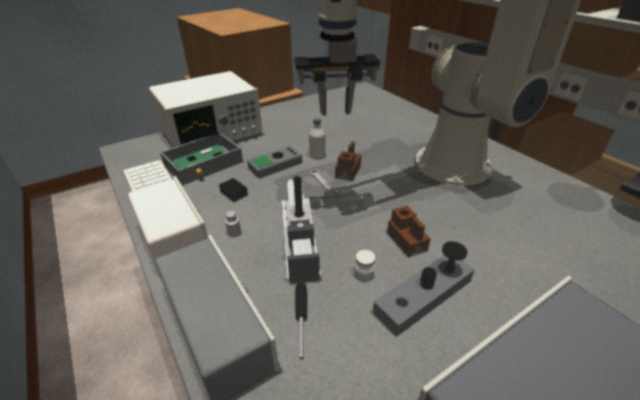

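View pics/sFz.png

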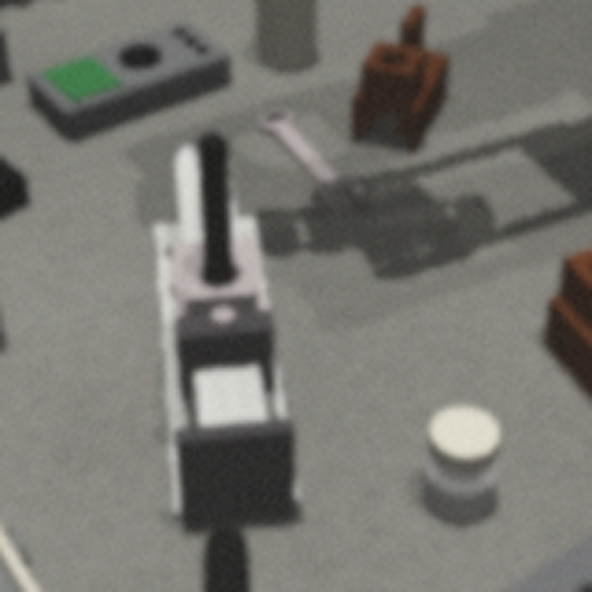

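View pics/topF.png

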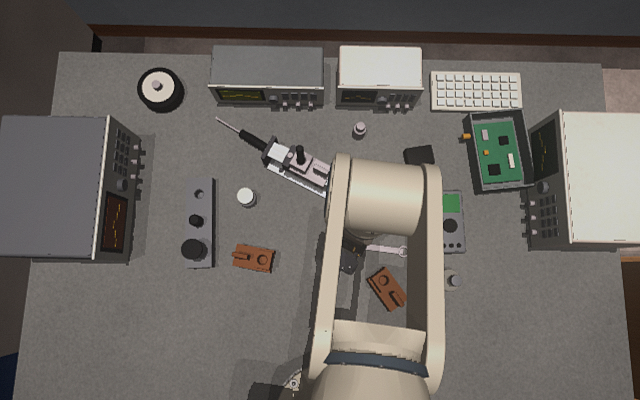

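```bash
python3 -c "
from h import *
print(finish_job())"
```

```text
the job is handed in; nothing more can be done
None
```

The job is done and handed in at about 21 s of the 67 s allowed. No verdict came back, so the outcome below rests on my own checks.

**What I did:** I gripped the hanger by its fin and threaded it boss-first onto the open end of the rail. I slid it on until it touched the stop; the wrist force rose to about 10 N where contact was expected. I let go there, lifted the rod antenna from the rack, lowered it into the bore, released it and backed the arm off.

**Last checks:**
- **Hanger:** it rests on the rail, with the boss top at about 120 mm as it should be. Its front edge is within about 1.5 mm of the stop face in both views.
- **Rod:** its top is at about 220–221 mm, the height for a rod fully down in the bore (222 mm). It stands upright on the bore axis within about 1–2 mm.
- **Other items:** in the last pictures, the disc and stub antennas and the other bench items I could see looked unmoved. I judged this by eye, and the arm hid part of the top view.
- **Robot:** it was clear of everything, with wrist force near zero.

The two cameras disagreed by about 1–2 mm throughout, within the stated calibration. The first move call was refused because rows without every field were rejected; nothing moved.

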